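Stack the card cases for both sides of a partners' desk

TASK

Stack all the wooden card cases that lie about the desk on the low stand with the lip. Feel by lifting which one is full (they look alike, but it is clearly the heaviest): that one goes at the bottom, the rest above it in any order. Turn each case end for end to the one below, so that the label ends point by turns to the two sides of the desk, and let the groove in its underside drop fully home over the lip below, sides in line; leave the desk's other things where they are.

Things in the scene. Friction and masses are not known exactly. Their poses are not given: they have to be found in the camera images.
- case_a_mid (a point): one of seven look-alike closed wooden card cases (any may be absent), 130 long (its x) x 48 wide (its y) x 34 mm high without its lip. This point is its middle, 17 mm above its underside and 17 mm below its flat top; x points to the label end (small framed card on the top and on the end face), z up
- case_b_mid (a point): a card case just like case_a in shape, sizes and axes; may be absent, may be the full one; point at its middle
- case_c_mid (a point): a card case just like case_a in shape, sizes and axes; may be absent, may be the full one; point at its middle
- case_d_mid (a point): a card case just like case_a in shape, sizes and axes; may be absent, may be the full one; point at its middle
- case_e_mid (a point): a card case just like case_a in shape, sizes and axes; may be absent, may be the full one; point at its middle
- case_f_mid (a point): a card case just like case_a in shape, sizes and axes; may be absent, may be the full one; point at its middle
- case_g_mid (a point): a card case just like case_a in shape, sizes and axes; may be absent, may be the full one; point at its middle
- case_a: the body of case_a, origin under its middle, axes as the point's. All cases: half-round lip across the top, 8 mm wide, 30 long, 6 high, 28 mm from the middle towards the label end; in the underside a groove closed at its ends, 12 mm wide, 36 long, 8 deep, 52 mm from the middle towards the plain end. One of those present is full, 0.65 to 0.85 kg; the others weigh 0.10 to 0.13 kg each
- case_b: the body of case_b: origin under its middle, axes as the point's. Seated on another case, a case is turned half round to it, its middle 34 mm above the lower one's and 24 mm from it towards the lower one's plain end, the lower lip in its groove with 2 mm of play lengthwise and 3 mm sideways either way; riding on the lip it sits tilted and too high
- case_c: the body of case_c: origin under its middle, axes as those of its point
- case_d: the body of case_d: origin under its middle, axes as those of its point
- case_e: the body of case_e: origin under its middle, axes as those of its point
- case_f: the body of case_f: origin under its middle, axes as those of its point
- case_g: the body of case_g: origin under its middle, axes as those of its point
- stand_seat (a point): fixed wooden stand, 172 x 66 mm, 20 mm high, with a half-round lip across its top like a case's. The point lies on its top face; x is its long direction, z up; the lip is 28 mm from the point along +x. The bottom case sits with its middle 24 mm from the point along -x and 17 mm above it, its label end towards -x, the stand's lip in its groove
- stand: the same stand: origin on the desk under the point, axes the same
- wax_seal: wax seal with a turned handle, standing upright, 25 mm across, 79 mm tall, loose; a bystander, leave it alone; origin under its middle
- eraser: eraser, 20 x 44 x 12 mm, loose; a bystander, leave it alone; origin under its middle
There are look-alikes about, which are no part of the job. Leave any pink or purple look-alike of the case_f alone.

How it is judged:
By the outcome, as a careful person would: the job done as asked, in the order asked, and still so for the second after the job is handed in, with the robot touching nothing.
Of case_a, case_b only 1 to 1 are there at a start; the rules pass over those that are not, and their reading is None.
Of case_c, case_d only 1 to 1 are there at a start; the rules pass over those that are not, and their reading is None.
Of case_e, case_f, case_g only 2 to 3 are there at a start; the rules pass over those that are not, and their reading is None.
At some moment in a run one of case_c, case_d may be knocked a few centimetres aside while the robot is not near it.
Once in a run the grip may slacken for a moment while it holds something.
It also fails if it takes over 210 s, if anything falls off the work surface, if the arm or the gripper's body presses on something with over 40 N, if the wrist force passes 120 N, or if a joint passes its speed limit or range.

ROBOT

A 6-joint arm with a two-finger parallel gripper is mounted at the origin on the work surface; the furniture and walls round the work are solid. World frame = base frame: x ahead of the robot, y to its left, z up, the work surface at z = 0. Lengths are in m, angles in rad, forces in N, time in s.
With the tool pointing down it reaches from about 0.25 to 0.775 m from the base axis. Payload 4 kg.
Tool frame: the origin (TCP) lies where the fingers leave the gripper's body, on its centre line; the fingertips stand 97 mm ahead of it and the grasp point (between the pads) lies 78 mm ahead of it; z points along the fingers, x is the direction in which the jaws open and shut, and the axes are right-handed (so a half turn about z gives the same grasp; the last joint's range is limited). The gripper opens to 94 mm and grips with 3 to 60 N. Pads are 16 mm wide; open, the fingers measure 119 mm over their backs; the gripper's body (75 mm by 177 mm) begins 78 mm behind the grasp point.
Start: joints at [1.035, 0.087, 1.371, -0, 1.684, -0.103], TCP at [0.231, 0.499, 0.303] pointing down, gripper open.
Joint ranges: [-3.1, 3.1], [-0.76, 2.03], [0.27, 2.55], [-1.08, 4.22], [0.17, 2.65], [-2.57, 2.57]. Speed limits (rad/s): [2.79, 2.79, 3.14, 3.14, 3.14, 3.14].

INTERFACE

Orientations are given as [roll, pitch, yaw] about the fixed x, y, z axes, in that order (R = Rz(yaw) Ry(pitch) Rx(roll)).
In Python, from bench import * gives the robot as it stands.
- The arm moves only by the tool jog_arm, never from a script. Its argument "moves" is a list of rows, each a list of 7 numbers: the turn, a rotation vector about the world's x, y, z in rad, then the shift along the world's x, y, z in mm, then the finger opening in mm, from 0 to 94. In form: [[rx, ry, rz, tx, ty, tz, fingers], ...]. A call has 1 to 12 rows; each row shifts and turns the commanded pose from where the row before left it; what a row does not reach is not made up. A row lasts 1/8 s, in which the tool goes at most 62.5 mm and 10.7 degrees, less where a joint would pass 70% of its speed; a pose out of reach is approached as far as the arm can. A call is refused whole if a number of a shift passes 62.5 or a number of a turn 0.188, either way. A call with a gripper value outside its range is refused whole. The fingers move at their own pace and stop on an object; the grip force is fixed at half the most. Time passes only in rows, so rows that do not move let the fingers close. It gives the time, the measured TCP pose, the force and the opening at its end, in the units of the state.
- get_obs(): the state, without advancing time (a new reading comes with each control period).
- snapshot(name): name is "side" or "top"; returns the picture (480x640x3 uint8, red, green, blue); there is no depth.
- get_calibration(name): a dict with "camera_matrix" (3x3 intrinsics, pixels), "k1" (the pictures are not rectified: a ray, as slopes to the right and down, at radius r is drawn at 1 + k1 r^2 times it, then the intrinsics apply), "R" (3x3) and "t" (3): a world point X has camera coordinates R X + t. Camera axes: x right, y down, z forward; pixel columns grow to the right and rows downward; lengths in m; the calibration is good to about 2 mm. A picture is of the moment at which its call begins. get_calibration takes no time and is no camera call.
- close_job(): hands the job in, once; it reports no verdict.
Trained networks look in the newest picture that a camera, given by its name, has taken for a name from the list of things; names that differ only in an ending like _2 or _b are one class to them, and where a whole thing is asked for, a point or a joint stands for the part that bears it (a point fixed in the world has none). Each returns a list of dicts, best first, with "conf" (0 to 1); they miss things now and then, are a little off and sometimes report something else, mostly with a low value. They report only what shows in the picture. A call takes as long as a camera call. They do not tell look-alikes from the thing itself.
- look_for(label, camera): "bbox" ([left, top, right, bottom] in pixels, round what is visible of it).
The state is a dict: "time": time; "joint_positions": joint angles; "qvel": joint speeds; "joint_torque": joint torques, N m; "tool_pos": TCP position; "ee_rot": TCP orientation; "wrist_force": force on the tool from outside, world axes, zero at the start; "wrist_torque": the same for the moment, N m; "width": finger opening in m.
Only numpy, scipy, OpenCV 4.12 (cv2) and the standard library are available. Lean on these libraries where they do the work, as an engineer would, in place of code of your own. Each camera call takes 0.05 s, during which the arm holds its last target.

## Working session

There is one attempt and no reset: what is moved stays moved. The work goes in short steps, Python scripts to look and compute and a tool call to move; the robot and the scene stay as the last step left them, time stands still between calls to the robot, and variables do not carry over. Pictures are saved under pics/ and viewed, and the job is handed in when it is done.

Besides the shell and the picture viewer there is one more tool, called after ">>>" by a JSON object that holds its "op" and its "data". jog_arm: Moves the arm, as the interface text tells. Its arguments: {"type":"object","properties":{"moves":{"type":"array","items":{"type":"array","items":{"type":"number"}}}},"required":["moves"]}

```bash
ls; mkdir -p pics
python3 - <<'E'
from bench import *
import cv2
for n in("side","top"):
    im=snapshot(n); cv2.imwrite(f"pics/{n}0.png",im[:,:,::-1])
    c=get_calibration(n); print(n,c)
print(get_obs())
E
```

```text
pics
side {'camera_matrix': array([[469.24134488,   0.        , 318.43055949],
       [  0.        , 469.24134488, 239.8505245 ],
       [  0.        ,   0.        ,   1.        ]]), 'k1': -0.0203419757021589, 'R': array([[ 0.99756298,  0.06798219,  0.01570087],
       [ 0.05562875, -0.63912707, -0.76708671],
       [-0.04211338,  0.76609073, -0.64135128]]), 't': array([-0.49706985,  0.00430499,  1.11653902])}
top {'camera_matrix': array([[537.30203952,   0.        , 310.42406927],
       [  0.        , 537.30203952, 233.96297274],
       [  0.        ,   0.        ,   1.        ]]), 'k1': -0.1322034153898881, 'R': array([[-5.98102261e-02, -9.98209283e-01, -9.81861711e-04],
       [-9.75980628e-01,  5.86847087e-02, -2.09804475e-01],
       [ 2.09486395e-01, -1.15901751e-02, -9.77742869e-01]]), 't': array([0.01523627, 0.52630734, 1.20100407])}
{'time': 0.1, 'joint_positions': array([ 1.03490678e+00,  8.78504901e-02,  1.37211848e+00, -1.09902245e-05,
        1.68357225e+00, -1.03112785e-01]), 'qvel': array([ 0.00142085, -0.00047308, -0.00226141,  0.00099137,  0.00015175,
        0.00041432]), 'joint_torque': array([ 1.94955341e-03, -3.41253734e+01, -3.03301871e+01,  7.20740156e-02,
        3.04283586e-02, -1.02367894e-04]), 'tool_pos': array([0.23052172, 0.49902109, 0.30162996]), 'ee_rot': array([-3.14140295e+00,  1.93934843e-03,  1.13801852e+00]), 'wrist_force': array([-0.12440745, -0.41592594, -0.21901945]), 'wrist_torque': array([-0.02373837, -0.01092357, -0.037174  ]), 'width': 0.0940761059308033}
```

View pics/side0.png

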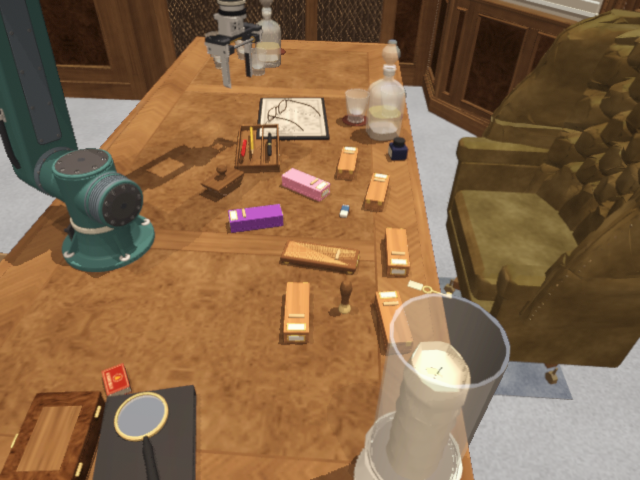

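View pics/top0.png

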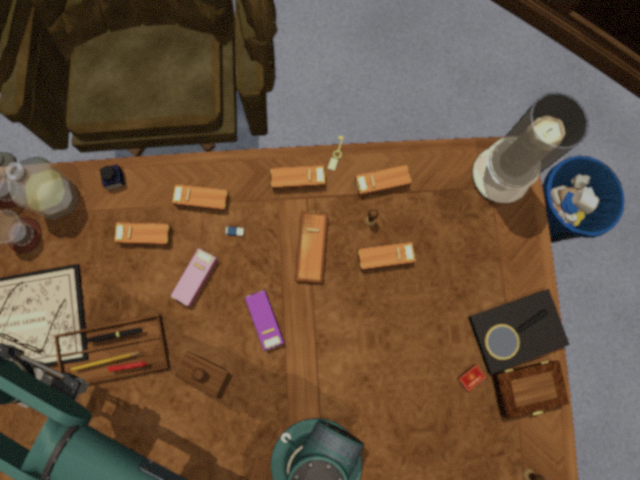

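```bash
cat > h.py <<'E'
import numpy as np, cv2
from bench import *
def undist(uv,c):
    K=c["camera_matrix"];p=(np.asarray(uv,float)-K[:2,2])/K[0,0]
    q=p.copy()
    for _ in range(20): q=p/(1+c["k1"]*(q**2).sum(-1,keepdims=True))
    return q
def unproj(uv,z,n):
    c=get_calibration(n);q=undist(np.atleast_2d(uv),c);R,t=c["R"],c["t"]
    d=np.c_[q,np.ones(len(q))]@R; o=-R.T@t
    s=(z-o[2])/d[:,2]; return o+d*s[:,None]
def proj(X,n):
    c=get_calibration(n);P=np.atleast_2d(X)@c["R"].T+c["t"];q=P[:,:2]/P[:,2:]
    q=q*(1+c["k1"]*(q**2).sum(1,keepdims=True));K=c["camera_matrix"]
    return q*K[0,0]+K[:2,2]
def box(x,y,yaw,L,W,z0,z1):
    cs,sn=np.cos(yaw),np.sin(yaw)
    return np.array([[x+cs*a*L/2-sn*b*W/2,y+sn*a*L/2+cs*b*W/2,z] for z in(z0,z1) for a,b in((1,1),(1,-1),(-1,-1),(-1,1))])
E
python3 - <<'E'
from h import *
im=cv2.imread("pics/top0.png")
cv2.imwrite("pics/z1.png",cv2.resize(im[150:290,100:260],None,fx=5,fy=5,interpolation=3)[:600])
cv2.imwrite("pics/z2.png",cv2.resize(im[150:290,260:420],None,fx=5,fy=5,interpolation=3)[:600])
cv2.imwrite("pics/z2.png",cv2.resize(im[150:290,260:420],None,fx=4.2,fy=4.2,interpolation=3))
cv2.imwrite("pics/z1.png",cv2.resize(im[150:290,100:260],None,fx=4.2,fy=4.2,interpolation=3))
im=cv2.imread("pics/side0.png")
cv2.imwrite("pics/z3.png",cv2.resize(im[130:350,260:460],None,fx=2.7,fy=2.7,interpolation=3))
E
```

```text
(no output)
```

View pics/z1.png

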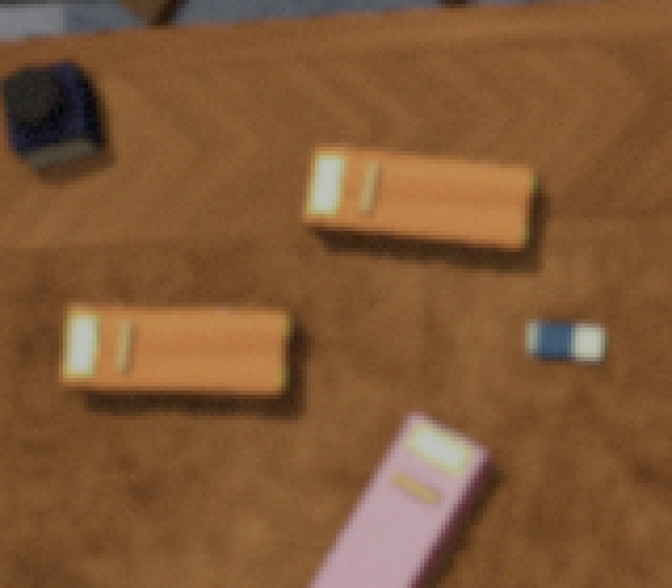

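View pics/z2.png

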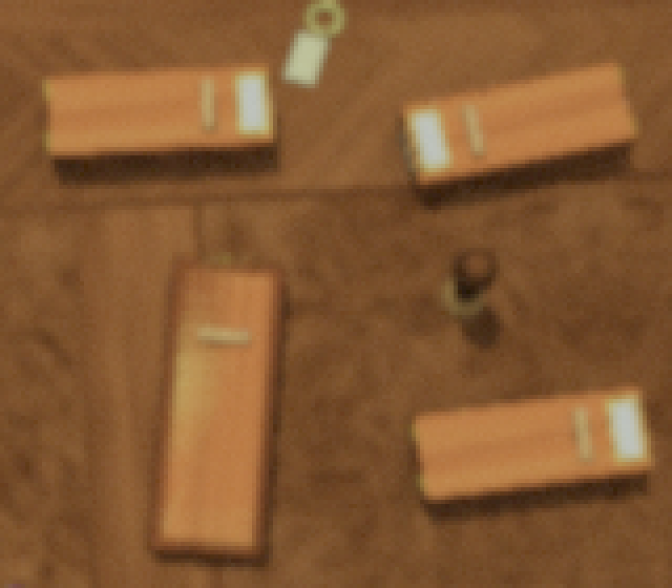

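View pics/z3.png

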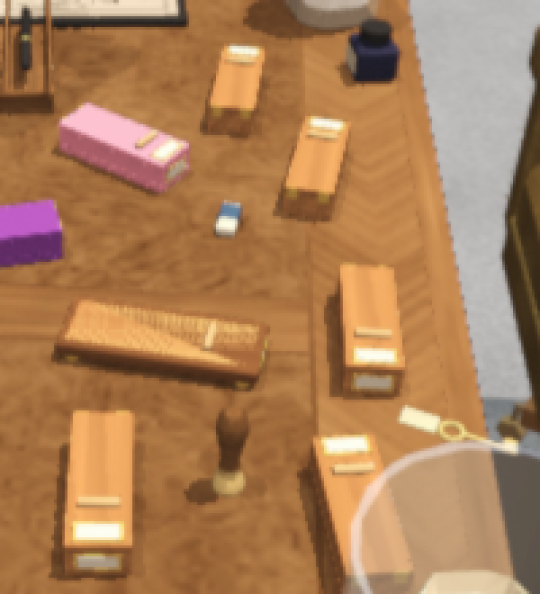

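```bash
cat >> h.py <<'E'
def ang(a): return (a+np.pi)%(2*np.pi)-np.pi
def orange(im):
    # im BGR
    hsv=cv2.cvtColor(im,cv2.COLOR_BGR2HSV)
    return hsv
def rects(im,n="top",z=0.034,lo=165,dbg=None):
    b,g,r=[im[:,:,i].astype(int) for i in range(3)]
    m=((r>lo)).astype(np.uint8)
    m=cv2.morphologyEx(m,cv2.MORPH_CLOSE,np.ones((3,3)))
    k,lab,st,ce=cv2.connectedComponentsWithStats(m)
    out=[]
    for i in range(1,k):
        if st[i,4]<300 or st[i,4]>4000: continue
        ys,xs=np.nonzero(lab==i)
        P=unproj(np.c_[xs,ys],z,n)[:,:2]
        (cx,cy),(w,h),a=cv2.minAreaRect((P*1000).astype(np.float32))
        out.append((ce[i].round(),st[i,4],round(cx,1),round(cy,1),round(w,1),round(h,1),round(a,1)))
    if dbg: cv2.imwrite(dbg,m*255)
    return out
E
python3 - <<'E'
from h import *
im=cv2.imread("pics/top0.png")
for p in [(200,197),(150,234),(290,177),(384,182),(380,256),(312,248),(310,270),(200,220),(310,160)]: print(p,im[p[1],p[0]])
for r in rects(im,dbg="pics/m.png"): print(*r)
E
```

```text
(200, 197) [ 70 122 185]
(150, 234) [ 73 124 185]
(290, 177) [ 69 121 183]
(384, 182) [ 74 127 189]
(380, 256) [ 68 120 183]
(312, 248) [ 75 126 186]
(310, 270) [ 73 125 188]
(200, 220) [ 51  94 135]
(310, 160) [ 51  92 137]
[548. 131.] 484 765.7 -643.4 64.1 68.5 23.0
[482. 168.] 418 675.6 -452.9 39.7 132.0 71.3
[383. 178.] 903 659.0 -202.6 45.3 127.9 8.6
[298. 175.] 915 678.8 5.9 129.1 44.5 89.9
[199. 196.] 913 642.5 249.0 128.0 44.9 79.6
[312. 248.] 1262 501.5 -17.2 49.3 153.9 81.8
[141. 232.] 931 559.4 392.3 127.8 44.8 84.9
[386. 255.] 989 469.5 -193.1 44.5 127.5 4.2
[193. 276.] 1056 445.9 267.0 47.1 129.3 58.2
```

View pics/m.png

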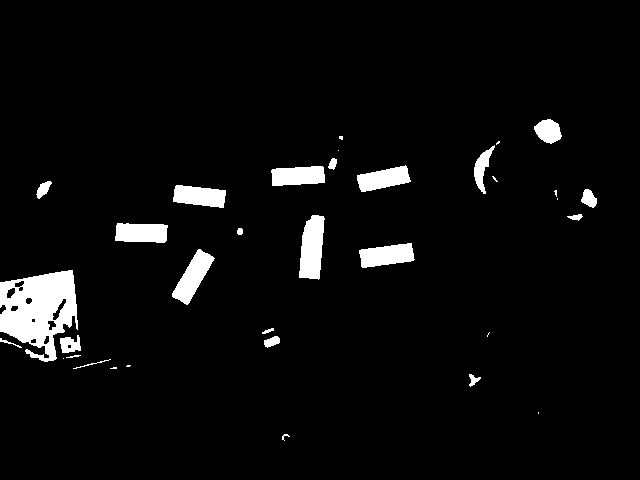

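```bash
cat >> h.py <<'E'
def overlay(im,n,boxes,crop,f,fn,off=(0,0)):
    x0,y0,x1,y1=crop
    big=cv2.resize(im[y0:y1,x0:x1],None,fx=f,fy=f,interpolation=cv2.INTER_CUBIC)
    for B in boxes:
        p=((proj(B,n)+off-[x0,y0]+.5)*f-.5).round().astype(int)
        q=len(p)//2
        for s in (p[:q],p[q:]): cv2.polylines(big,[s.reshape(-1,1,2)],True,(0,255,0) if s is p[:q] else (255,255,0),1)
    cv2.imwrite(fn,big)
E
python3 - <<'E'
from h import *
yaw=np.deg2rad(-4)
cs,sn=np.cos(yaw),np.sin(yaw)
x,y=.50,-.017
s=box(x,y,yaw,.172,.066,0,.02)
l=box(x+cs*.028,y+sn*.028,yaw,.008,.030,.02,.026)
for n,c,f in(("top",(280,190,345,300),5.4),("side",(270,225,370,290),7.5)):
    overlay(cv2.imread(f"pics/{n}0.png"),n,[s,l],c,f,f"pics/o_{n}.png")
E
```

```text
(no output)
```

View pics/o_top.png

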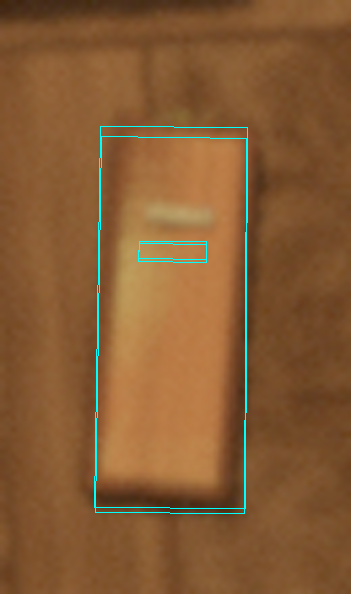

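View pics/o_side.png

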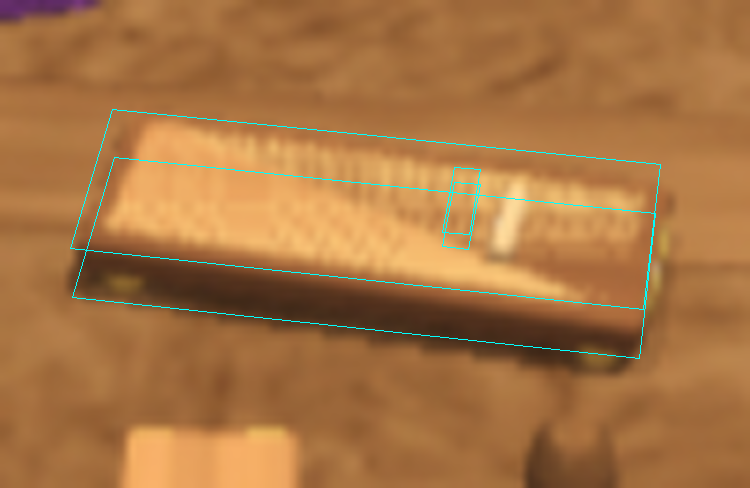

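Run:
```python
from h import *
# lip bright pixels
for n,c in(("top",(300,222,326,238)),("side",(330,245,345,262))):
    im=cv2.imread(f"pics/{n}0.png"); x0,y0,x1,y1=c
    g=im[y0:y1,x0:x1].astype(int); print(n); print(g[:,:,0])
```

```text
top
[[ 42  43  45  52  57  59  63  61  65  64  60  64  70  66  67  69  69  71
   69  69  70  73  69  66  57  46]
 [ 43  41  49  49  56  61  66  66  64  63  60  64  64  68  70  70  69  69
   68  70  73  71  70  65  56  45]
 [ 43  41  49  59  60  63  64  67  66  66  64  66  63  65  69  72  73  67
   70  70  71  71  66  61  57  46]
 [ 43  46  49  56  63  66  66  69  67  66  68  65  68  68  71  72  74  70
   68  74  74  70  69  64  53  49]
 [ 40  46  52  59  64  66  72  69  68  73  65  66  68  67  70  72  75  70
   70  72  72  68  68  65  46  41]
 [ 39  44  48  63  69  73  75  77  79  83  78  76  77  74  75  75  75  76
   73  73  75  75  67  64  53  42]
 [ 47  44  57  70  71  76  78  89  94  97  94  90  91  93  91  87  85  87
   87  79  74  72  69  65  52  43]
 [ 43  49  60  66  69  72  80  92  99  98  97 100 100 106 103  97 100  95
   98  82  75  67  68  61  45  42]
 [ 45  51  61  69  72  74  76  85  86  87  90  92  95  99  99  99  99  95
   93  81  70  76  70  61  51  42]
 [ 43  52  62  67  73  74  73  69  75  72  73  75  77  79  81  84  83  82
   82  73  69  70  66  61  47  41]
 [ 42 
[... 1025 characters left out ...]
5 104]
 [ 94  94  88 108 109  99 101 131 150 142 110  99  99 109 110]
 [ 91  91  90  99 105 100 100 141 153 138 110  97  98 103 109]
 [ 77  83  81  80  90  92 109 148 150 128  95  86  87  84  93]
 [ 71  85  78  77  87  96 141 152 145 111  83  87  86  78  86]
 [ 77  88  76  88  92  99 147 152 138  94  82  90  86  88  91]
 [ 83  83  77  91  93 101 145 150 129  91  86  84  80  90  91]
 [ 91  81  74  78  82 106 142 142 112  80  75  71  71  74  77]
 [104  99  95  89  84  94 111 114  89  73  71  70  70  65  72]
 [112 112 111 104  84  81  80  83  71  67  66  65  65  61  67]
 [116 116 116 114 106 105 103  95  83  78  73  63  61  59  60]
 [116 116 116 116 117 117 117 113 109 106  96  79  73  64  62]]
```

Run:
```python
from h import *
print(unproj([312.6,229.3],.025,"top"),unproj([337.6,253.5],.025,"side"))
im=cv2.GaussianBlur(cv2.imread("pics/top0.png"),(0,0),0.8).astype(float).sum(2)
L=[];Rr=[]
for r in range(222,272):
    row=im[r]
    c0=312-(r-229)*.08
    def sub(rng,sgn):
        g=[sgn*(row[c+1]-row[c-1]) for c in rng]; i=int(np.argmax(g))
        if 0<i<len(g)-1:
            a,b,c=g[i-1:i+2]; return rng[i]+.5*(a-c)/(a-2*b+c)
    l=sub(range(int(c0)-16,int(c0)-4),1); rr=sub(range(int(c0)+5,int(c0)+17),-1)
    if l:L.append((l,r)); 
    if rr:Rr.append((rr,r))
for S in(L,Rr):
    P=unproj(np.array(S),.02,"top")[:,:2]*1000
    vx,vy,x0,y0=cv2.fitLine(P.astype(np.float32),cv2.DIST_HUBER,0,.01,.01).ravel()
    d=(P-[x0,y0])@[-vy,vx]
    print("yaw",np.degrees(np.arctan(vy/vx)),"y at x=500",y0+(500-x0)*vy/vx,"rms",np.sqrt((d**2).mean()))
# column profile along axis
for r in list(range(205,222))+list(range(270,292)):
    c=312.6-(r-229.3)*.08
    print(r,int(im[r,int(round(c))-3:int(round(c))+6].mean()),end="; ")
```

```text
[[ 0.54400521 -0.02259321  0.025     ]] [[ 0.54291492 -0.0242193   0.025     ]]
yaw -8.114406 y at x=500 9.544347 rms 0.23955278533832453
yaw -8.190145 y at x=500 -44.103477 rms 0.2588013583672249
205 245; 206 243; 207 240; 208 240; 209 246; 210 256; 211 265; 212 270; 213 279; 214 302; 215 334; 216 358; 217 368; 218 369; 219 364; 220 365; 221 366; 270 379; 271 382; 272 384; 273 385; 274 386; 275 386; 276 382; 277 370; 278 342; 279 300; 280 250; 281 196; 282 162; 283 161; 284 188; 285 225; 286 251; 287 263; 288 265; 289 264; 290 262; 291 262;
```

```bash
cat >> h.py <<'E'
def caselist(im,z=0.034,lo=165,n="top"):
    r=im[:,:,2]
    m=cv2.morphologyEx((r>lo).astype(np.uint8),cv2.MORPH_CLOSE,np.ones((3,3)))
    k,lab,st,ce=cv2.connectedComponentsWithStats(m); out=[]
    for i in range(1,k):
        if not 500<st[i,4]<1300: continue
        ys,xs=np.nonzero(lab==i)
        P=unproj(np.c_[xs,ys],z,n)[:,:2]
        rc=cv2.minAreaRect((P*1000).astype(np.float32)); p=cv2.boxPoints(rc)
        e=p[1]-p[0],p[2]-p[1]; j=int(np.linalg.norm(e[1])>np.linalg.norm(e[0])); d=e[j]/np.linalg.norm(e[j])
        # label side: blue channel weighting
        s=(P*1000-rc[0])@d; b=im[ys,xs,0].astype(float)
        if b[s>35].mean()<b[s<-35].mean(): d=-d
        # PCA yaw
        w,V=np.linalg.eigh(np.cov(P.T)); v=V[:,1]; v=v*np.sign(v@d)
        out.append(dict(px=ce[i].round(),c=np.array(rc[0])/1000,cm=P.mean(0),dim=sorted(np.round(rc[1],1)),yaw=np.degrees(np.arctan2(v[1],v[0])),yawr=np.degrees(np.arctan2(d[1],d[0]))))
    return out
E
python3 - <<'E'
from h import *
im=cv2.imread("pics/top0.png")
for r in caselist(im): print(r["px"],r["c"].round(4),r["cm"].round(4),r["dim"],r["yaw"].round(1),r["yawr"].round(1))
B=[]
for r in caselist(im):
    B.append(box(*r["c"],np.radians(r["yaw"]),.13,.048,0,.034))
overlay(cv2.imread("pics/side0.png"),"side",B,(270,130,430,350),2.7,"pics/o1.png")
for z in(0,.1,.2): print(z,unproj([[75,140],[240,140],[270,120]],z,"top").round(3).tolist())
E
```

```text
[383. 178.] [ 0.659  -0.2026] [ 0.659  -0.2023] [np.float64(45.3), np.float64(127.9)] 98.7 98.6
[298. 175.] [0.6788 0.0059] [0.6787 0.0059] [np.float64(44.5), np.float64(129.1)] -90.1 -90.1
[199. 196.] [0.6425 0.249 ] [0.6421 0.2482] [np.float64(44.9), np.float64(128.0)] 79.4 79.6
[312. 248.] [ 0.5015 -0.0172] [ 0.4977 -0.0176] [np.float64(49.3), np.float64(153.9)] -10.0 -8.2
[141. 232.] [0.5594 0.3923] [0.5592 0.3917] [np.float64(44.8), np.float64(127.8)] 84.8 84.9
[386. 255.] [ 0.4695 -0.1931] [ 0.4695 -0.1928] [np.float64(44.5), np.float64(127.5)] -85.8 -85.8
[193. 276.] [0.4459 0.267 ] [0.4455 0.267 ] [np.float64(47.1), np.float64(129.3)] 148.2 148.2
0 [[0.827, 0.585, 0.0], [0.794, 0.148, 0.0], [0.845, 0.069, 0.0]]
0.1 [[0.783, 0.54, 0.1], [0.753, 0.136, 0.1], [0.799, 0.064, 0.1]]
0.2 [[0.74, 0.494, 0.2], [0.712, 0.125, 0.2], [0.754, 0.058, 0.2]]
```

View pics/o1.png

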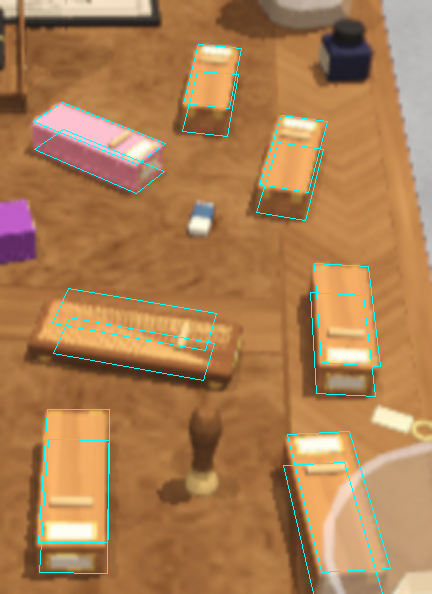

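>>> {"op": "jog_arm", "data": {"moves": [[0, 0, -0.0887, 19.9, -57.7, -8, 94], [0, 0, -0.0887, 19.9, -57.7, -8, 94], [0, 0, -0.0887, 19.9, -57.7, -8, 94], [0, 0, -0.0887, 19.9, -57.7, -8, 94], [0, 0, -0.0887, 19.9, -57.7, -8, 94], [0, 0, -0.0887, 19.9, -57.7, -8, 94], [0, 0, -0.0887, 19.9, -57.7, -8, 94], [0, 0, -0.0887, 19.9, -57.7, -8, 94], [0, 0, -0.0887, 19.9, -57.7, -8, 94], [0, 0, -0.0887, 19.9, -57.7, -8, 94], [0, 0, -0.0887, 19.9, -57.7, -8, 94], [0, 0, -0.0887, 19.9, -57.7, -8, 94]]}}

```text
time: 1.6
tool_pos: [0.4696, -0.1951, 0.206]
ee_rot: [-3.141, 0.0, 0.07]
wrist_force: [0.7, 0.2, 0.9]
width: 0.0941
```

>>> {"op": "jog_arm", "data": {"moves": [[0, 0, 0.003, 0, 2, -40, 94], [0, 0, 0, 0, 0, -40, 94], [0, 0, 0, 0, 0, -23, 94], [0, 0, 0, 0, 0, 0, 94]]}}

```text
time: 2.1
tool_pos: [0.4679, -0.1903, 0.1011]
ee_rot: [-3.138, 0.005, 0.076]
wrist_force: [0.5, 0.8, -0.4]
width: 0.094
```

Run:
```python
from h import *
for n,c in(("top",(320,180,450,320)),("side",(220,200,400,400))):
    im=snapshot(n)[:,:,::-1].copy(); cv2.imwrite(f"pics/g1_{n}.png",cv2.resize(im[c[1]:c[3],c[0]:c[2]],None,fx=3,fy=3))
o=get_obs();print(o["tool_pos"],o["wrist_force"],o["ee_rot"])
```

```text
[ 0.46971652 -0.19119618  0.10419837] [ 0.06466774 -0.66254432 -0.20523815] [ 3.14137975e+00 -4.30318680e-04  7.66718606e-02]
```

View pics/g1_side.png

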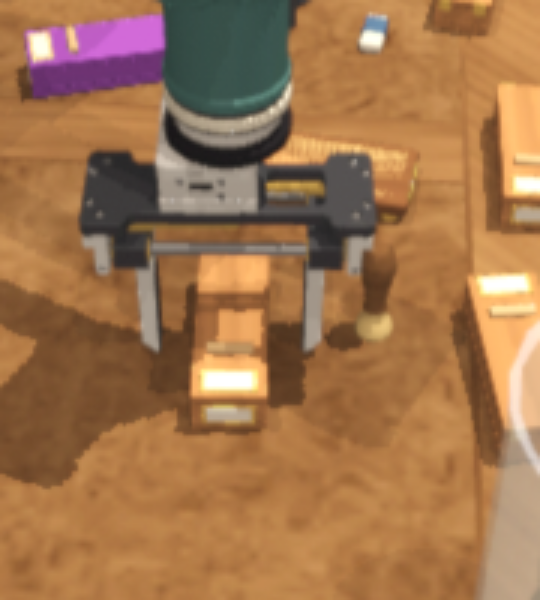

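>>> {"op": "jog_arm", "data": {"moves": [[0, 0, 0, 0, 0, 0, 0], [0, 0, 0, 0, 0, 0, 0], [0, 0, 0, 0, 0, 0, 0], [0, 0, 0, 0, 0, 0, 0], [0, 0, 0, 0, 0, 0, 0], [0, 0, 0, 0, 0, 0, 0]]}}

```text
time: 2.95
tool_pos: [0.4693, -0.1911, 0.1038]
ee_rot: [-3.142, 0.001, 0.077]
wrist_force: [-1.0, -0.3, 1.3]
width: 0.0478
```

>>> {"op": "jog_arm", "data": {"moves": [[0, 0, 0, 0, 0, 10, 0], [0, 0, 0, 0, 0, 10, 0], [0, 0, 0, 0, 0, 0, 0], [0, 0, 0, 0, 0, 0, 0]]}}

```text
time: 3.45
tool_pos: [0.4693, -0.191, 0.1234]
ee_rot: [-3.141, 0.0, 0.077]
wrist_force: [-1.4, -0.6, -8.6]
width: 0.0478
```

Run:
```python
from h import *
im=snapshot("side")
o=get_obs();print(o["tool_pos"],o["wrist_force"],o["wrist_torque"],o["ee_rot"],o["width"])
cv2.imwrite("pics/g2.png",cv2.resize(im[200:400,220:400,::-1],None,fx=3,fy=3))
```

```text
[ 0.46917426 -0.19090405  0.12319056] [ 0.63954554 -0.67028742 -8.01452435] [-0.01490933  0.04587466 -0.03083769] [-3.14094268e+00  7.77844863e-04  7.65969390e-02] 0.04774291605890977
```

View pics/g2.png

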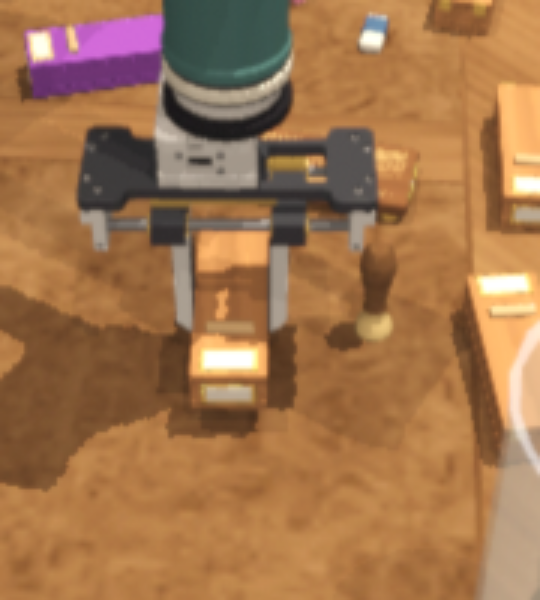

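>>> {"op": "jog_arm", "data": {"moves": [[0, 0, 0, 0, 0, 32, 0], [0, 0, -0.1627, 2, 12, 30, 0], [0, 0, -0.1627, 2, 16, 0, 0], [0, 0, -0.1627, 3, 17, 0, 0], [0, 0, -0.1627, 3, 17, 0, 0], [0, 0, -0.1627, 3, 17, 0, 0], [0, 0, -0.1627, 2, 17, 0, 0], [0, 0, -0.1627, 2, 17, 0, 0], [0, 0, -0.1627, 2, 17, 0, 0], [0, 0, -0.1627, 2, 17, 0, 0], [0, 0, -0.1627, 2, 15, 0, 0], [0, 0, -0.1627, 2, 12.6, 0, 0]]}}

```text
time: 5.0
tool_pos: [0.4942, -0.0158, 0.1851]
ee_rot: [3.14, -0.0, -1.718]
wrist_force: [0.4, 0.1, -7.8]
width: 0.0477
```

>>> {"op": "jog_arm", "data": {"moves": [[0, 0, 0, 0, 0, -25, 0], [0, 0, 0, 0, 0, 0, 0]]}}

```text
time: 5.25
tool_pos: [0.4925, -0.016, 0.1579]
ee_rot: [3.135, -0.0, -1.713]
wrist_force: [0.1, -0.0, -8.0]
width: 0.0479
```

Run:
```python
from h import *
for i,n in enumerate(("top","side")):
    im=snapshot(n)[:,:,::-1]; cv2.imwrite(f"pics/p1_{n}.png",im)
o=get_obs();print(o["tool_pos"],o["wrist_force"],o["ee_rot"],np.degrees(o["ee_rot"][2]),o["width"])
im=cv2.imread("pics/p1_top.png"); cv2.imwrite("pics/p1a.png",cv2.resize(im[170:310,250:380],None,fx=4,fy=4))
im=cv2.imread("pics/p1_side.png"); cv2.imwrite("pics/p1b.png",cv2.resize(im[170:310,230:400],None,fx=4,fy=4))
```

```text
[ 0.49424527 -0.01655448  0.16048811] [ 0.15434646  0.25119906 -6.93527049] [ 3.14054400e+00 -1.44361324e-04 -1.71313632e+00] -98.15548111552593 0.04754300487747813
```

View pics/p1a.png

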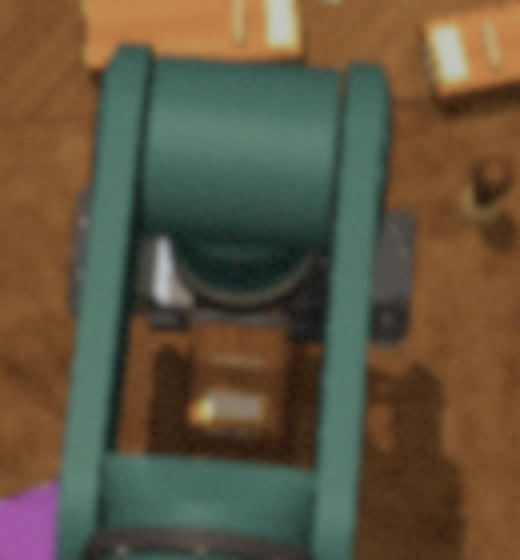

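View pics/p1b.png

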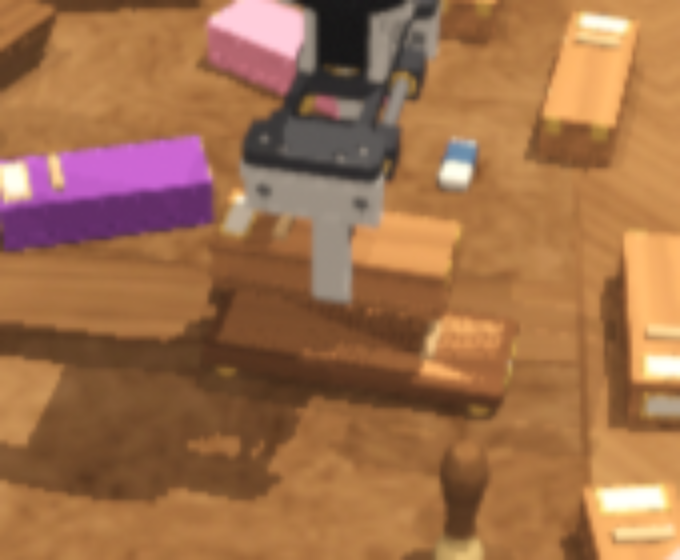

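Run:
```python
from h import *
y=np.radians(171.85); x,yy=.4922,-.0163
B=[box(x,yy,y,.13,.048,.0565,.0905)]
d=np.array([np.cos(y),np.sin(y)])
B.append(box(x+d[0]*.028,yy+d[1]*.028,y,.008,.03,.0905,.0965))
B.append(box(.5437,-.0235,y,.008,.03,.02,.026))
overlay(cv2.imread("pics/p1_side.png"),"side",B,(270,200,370,290),7,"pics/o2.png")
overlay(cv2.imread("pics/side0.png"),"side",B[2:],(270,200,370,290),7,"pics/o3.png")
```

```text
(no output)
```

View pics/o2.png

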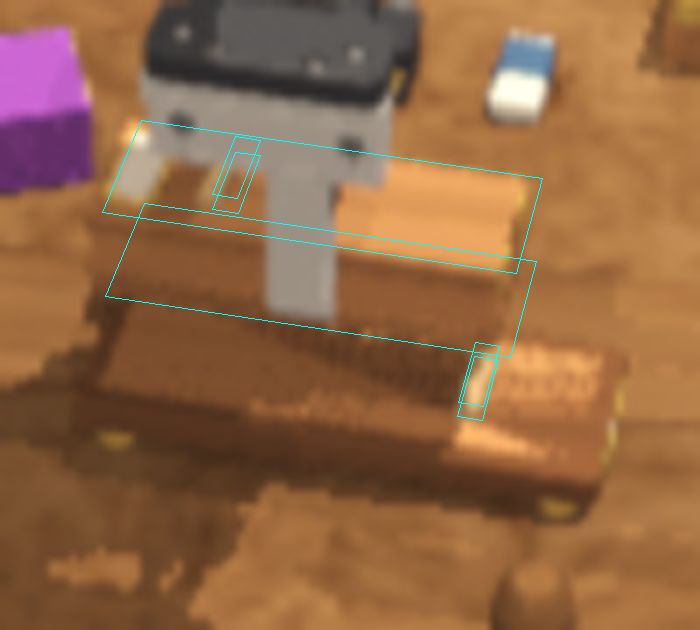

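View pics/o3.png

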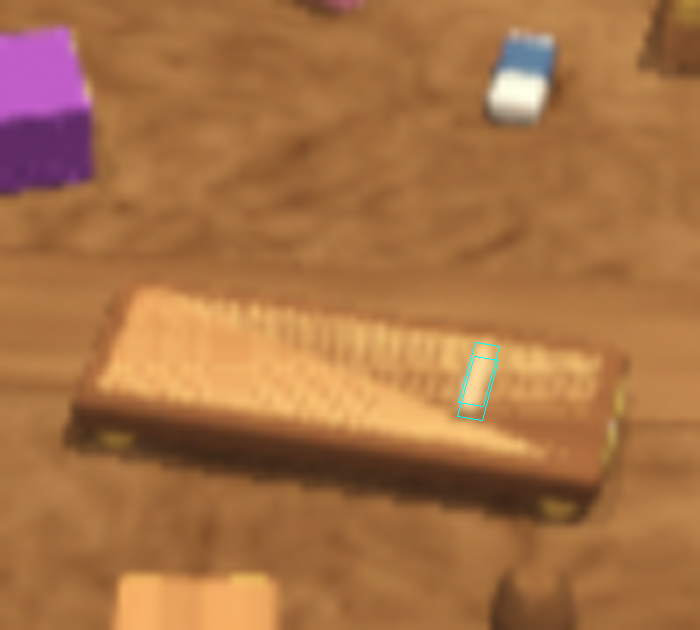

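Run:
```python
from h import *
y=np.radians(171.85); x,yy=.4922,-.0163
im=cv2.imread("pics/p1_side.png")
im=cv2.convertScaleAbs(im,alpha=1.4)
a=[]
for k,dx in((0,0),(1,-.003)):
  d=np.array([np.cos(y),np.sin(y)])
  X=x+dx*.99; Y=yy-dx*.14
  B=[box(X,Y,y,.13,.048,.0565,.0905)]
  B.append(box(X-d[0]*.052,Y-d[1]*.052,y,.012,.036,.0565,.0565))
  overlay(im,"side",B,(275,205,355,260),9.5,f"pics/o4{k}.png")
  a.append(cv2.imread(f"pics/o4{k}.png")[:290] if 0 else cv2.imread(f"pics/o4{k}.png"))
cv2.imwrite("pics/o4.png",a[1])
```

```text
(no output)
```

View pics/o4.png

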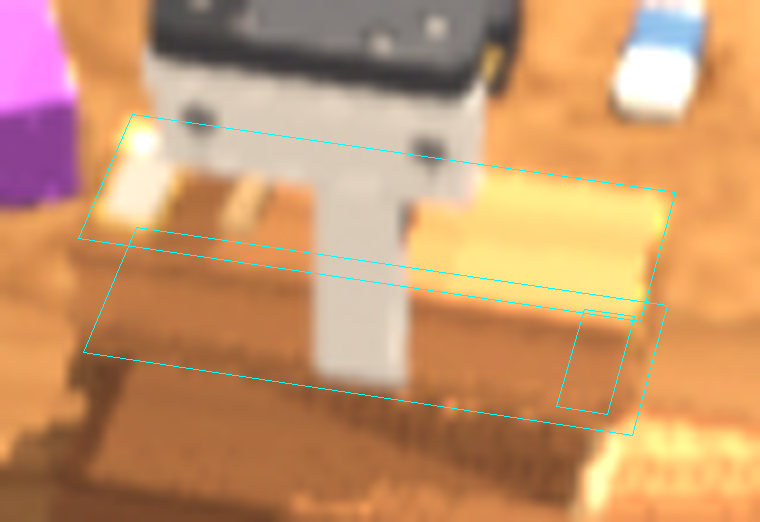

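>>> {"op": "jog_arm", "data": {"moves": [[0, 0, 0, 2.2, -0.2, -10, 0], [0, 0, 0, 0, 0, -10, 0], [0, 0, 0, 0, 0, -8, 0], [0, 0, 0, 0, 0, -3, 0], [0, 0, 0, 0, 0, 0, 0]]}}

```text
time: 5.98
tool_pos: [0.4965, -0.0167, 0.1294]
ee_rot: [3.141, -0.0, -1.713]
wrist_force: [-0.2, -0.0, -7.3]
width: 0.0475
```

```bash
cat > st.py <<'E'
from bench import *
import numpy as np
o=get_obs();print(o["time"],o["tool_pos"].round(4),o["wrist_force"].round(1),o["wrist_torque"].round(2),o["ee_rot"].round(4),round(o["width"]*1e3,1))
E
python3 st.py
```

```text
5.975 [ 0.4965 -0.0167  0.1294] [-0.2 -0.  -7.3] [ 0.02  0.02 -0.02] [ 3.1409e+00 -1.0000e-04 -1.7131e+00] 47.5
```

>>> {"op": "jog_arm", "data": {"moves": [[0, 0, 0, 0, 0, -2, 0], [0, 0, 0, 0, 0, -2, 0], [0, 0, 0, 0, 0, 0, 0]]}}

```text
time: 6.35
tool_pos: [0.4966, -0.0167, 0.1256]
ee_rot: [3.141, -0.0, -1.713]
wrist_force: [0.3, -0.1, -7.9]
width: 0.0473
```

```bash
python3 st.py
```

```text
6.35 [ 0.4966 -0.0167  0.1256] [ 0.3 -0.1 -7.9] [0.03 0.15 0.01] [ 3.1414e+00 -1.0000e-04 -1.7131e+00] 47.3
```

>>> {"op": "jog_arm", "data": {"moves": [[0, 0, 0, 0, 0, -1.5, 0], [0, 0, 0, 0, 0, 0, 0]]}}

```text
time: 6.6
tool_pos: [0.4966, -0.0167, 0.1241]
ee_rot: [3.141, -0.0, -1.713]
wrist_force: [0.7, 0.7, -8.2]
width: 0.0481
```

```bash
python3 st.py
python3 - <<'E'
from h import *
im=snapshot("side"); cv2.imwrite("pics/p2.png",cv2.resize(im[200:290,270:370,::-1],None,fx=7,fy=7,interpolation=2))
E
```

```text
6.6 [ 0.4966 -0.0167  0.1241] [ 0.7  0.7 -8.2] [0.02 0.1  0.01] [ 3.1413e+00 -1.0000e-04 -1.7131e+00] 48.1
```

View pics/p2.png

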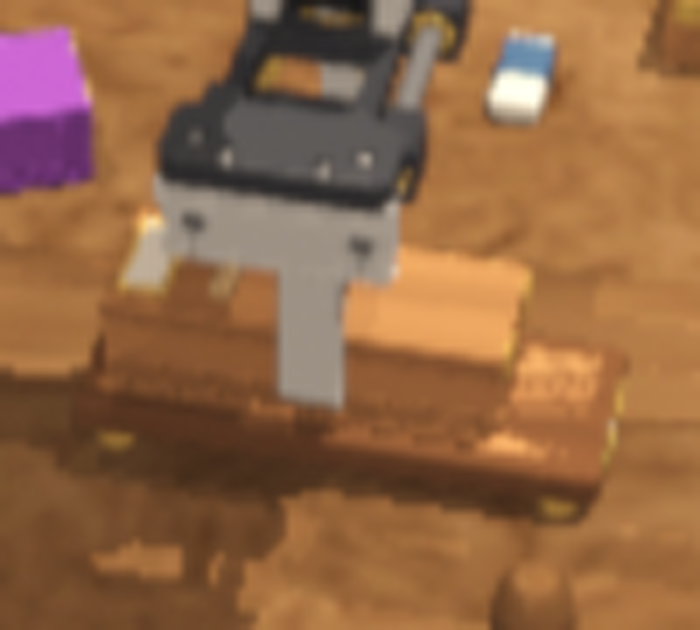

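>>> {"op": "jog_arm", "data": {"moves": [[0, 0, 0, 0, 0, -1, 0], [0, 0, 0, 0, 0, -1, 0], [0, 0, 0, 0, 0, 0, 0]]}}

```text
time: 7.02
tool_pos: [0.4969, -0.0167, 0.1237]
ee_rot: [-3.141, -0.0, -1.713]
wrist_force: [-5.4, 0.1, 5.1]
width: 0.0478
```

```bash
python3 st.py
```

```text
7.025 [ 0.4969 -0.0167  0.1237] [-5.4  0.1  5.1] [0.25 1.11 0.07] [-3.1409e+00 -1.0000e-04 -1.7130e+00] 47.8
```

>>> {"op": "jog_arm", "data": {"moves": [[0, 0, 0, 0, 0, 1, 60], [0, 0, 0, 0, 0, 0, 94], [0, 0, 0, 0, 0, 0, 94], [0, 0, 0, 0, 0, 0, 94], [0, 0, 0, 0, 0, 40, 94], [0, 0, 0, 0, 0, 60, 94], [0, 0, 0.16, 30, 20, 0, 94], [0, 0, 0.16, 45, 20, 0, 94], [0, 0, 0.16, 40, 15, 0, 94], [0, 0, 0.16, 10, 0, 0, 94]]}}

```text
time: 8.28
tool_pos: [0.6235, 0.0394, 0.2221]
ee_rot: [3.141, 0.0, -1.066]
wrist_force: [-1.2, -0.0, -0.7]
width: 0.0936
```

```bash
python3 st.py
python3 - <<'E'
from h import *
for n,c,f in(("side",(270,200,370,290),7),("top",(280,190,345,300),5.4)):
    im=snapshot(n)[:,:,::-1]; cv2.imwrite(f"pics/q1_{n}.png",im)
im=cv2.imread("pics/q1_top.png"); cv2.imwrite("pics/q1z.png",cv2.resize(im[120:340,100:440],None,fx=2.3,fy=2.3))
im=cv2.imread("pics/q1_side.png"); cv2.imwrite("pics/q1y.png",cv2.resize(im[200:290,270:370],None,fx=6,fy=6))
E
```

```text
8.275 [0.6235 0.0394 0.2221] [-1.2 -0.  -0.7] [-0.05  0.19  0.05] [ 3.1414e+00  4.0000e-04 -1.0662e+00] 93.6
```

View pics/q1z.png

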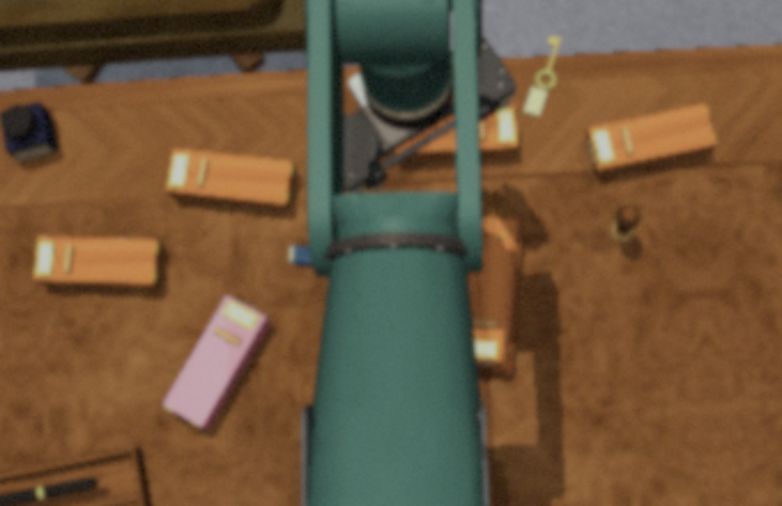

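View pics/q1y.png

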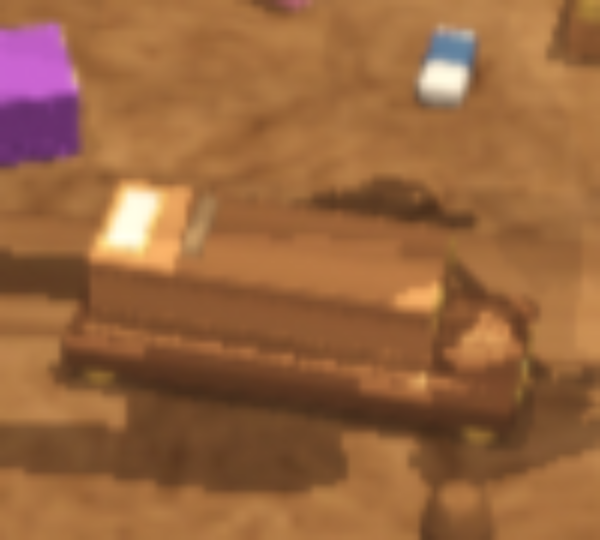

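>>> {"op": "jog_arm", "data": {"moves": [[0, 0, 0.147, 3, 35, 0, 94], [0, 0, 0.147, 3, 35, 0, 94], [0, 0, 0.147, 3, 35, 0, 94], [0, 0, 0.147, 3, 35, 0, 94], [0, 0, 0.147, 3, 35, 0, 94], [0, 0, 0.147, 4, 34.6, 0, 94], [0, 0, 0, 0, 0, 0, 94]]}}

```text
time: 9.25
tool_pos: [0.6399, 0.2499, 0.2229]
ee_rot: [-3.141, 0.001, -0.191]
wrist_force: [-0.6, -0.4, -0.4]
width: 0.094
```

```bash
python3 st.py
python3 - <<'E'
from h import *
for n in("side","top"):
    im=snapshot(n)[:,:,::-1]; cv2.imwrite(f"pics/q2_{n}.png",im)
im=cv2.imread("pics/q2_top.png"); cv2.imwrite("pics/q2z.png",cv2.resize(im[120:340,100:440],None,fx=2.3,fy=2.3))
im=cv2.imread("pics/q2_side.png"); cv2.imwrite("pics/q2y.png",cv2.resize(im[200:290,270:370],None,fx=7,fy=7))
for r in caselist(cv2.imread("pics/q2_top.png")): print(r["px"],r["c"].round(4),r["dim"],r["yaw"].round(1),r["yawr"].round(1))
E
```

```text
9.25 [0.6399 0.2499 0.2229] [-0.6 -0.4 -0.4] [-0.08  0.08 -0.03] [-3.1415e+00  5.0000e-04 -1.9090e-01] 94.0
[548. 130.] [ 0.7668 -0.6437] [np.float64(67.7), np.float64(73.2)] 79.8 49.7
[298. 175.] [0.6794 0.0064] [np.float64(46.4), np.float64(130.5)] -89.9 -90.0
[383. 178.] [ 0.6595 -0.2029] [np.float64(46.3), np.float64(128.7)] 98.6 98.6
[311. 245.] [ 0.5056 -0.0155] [np.float64(50.2), np.float64(149.3)] 169.5 169.8
```

View pics/q2z.png

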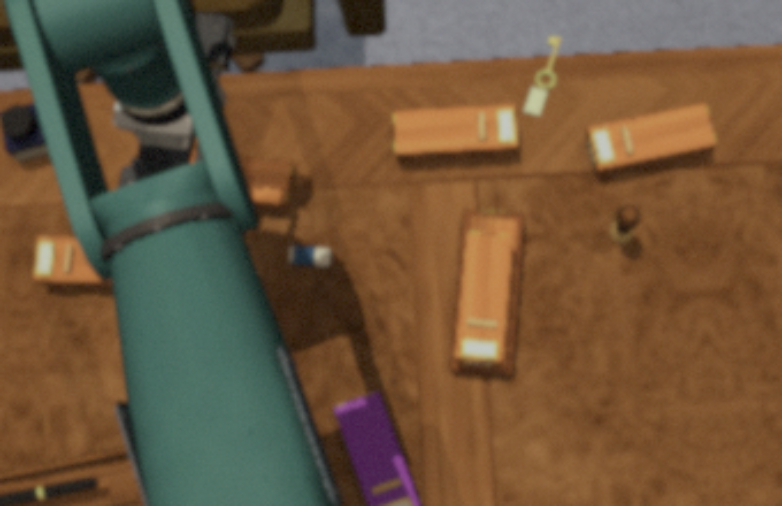

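View pics/q2y.png

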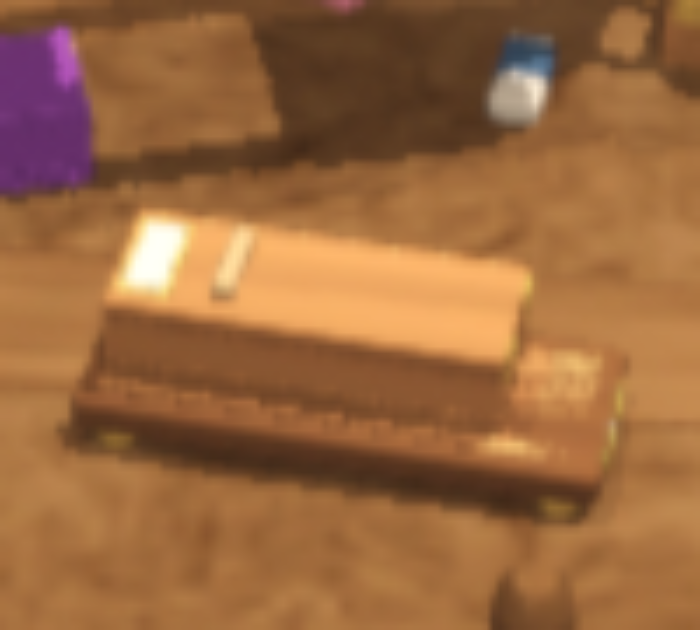

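```bash
cat >> h.py <<'E'
from scipy.optimize import minimize
from scipy.ndimage import map_coordinates
def fit(im,n,x,y,yaw,z,L=.130,W=.048,edges=(0,1,2,3),sig=1.0,fixyaw=False):
    """maximise |normal gradient| along top-face outline. yaw deg"""
    g=cv2.GaussianBlur(im,(0,0),sig).astype(float)
    def cost(p):
        X,Y=p[0]/1000,p[1]/1000; yw=np.radians(yaw if fixyaw else p[2])
        q=box(X,Y,yw,L,W,z,z)[:4]; s=0
        for e in edges:
            a,b=q[e],q[(e+1)%4]
            t=np.linspace(.06,.94,40)[:,None]
            m=(a+b)/2-np.array([X,Y,z]); m/=np.linalg.norm(m)
            u1=proj(a+(b-a)*t+m*.0015,n);u0=proj(a+(b-a)*t-m*.0015,n)
            v=0
            for ch in range(3):
                d=map_coordinates(g[:,:,ch],u1.T[::-1],order=1)-map_coordinates(g[:,:,ch],u0.T[::-1],order=1)
                v=v+abs(d.mean())
            s-=v*np.linalg.norm(b-a)
        return s
    best=None
    for dx in(-3,0,3):
        for dy in(-3,0,3):
            r=minimize(cost,[x*1000+dx,y*1000+dy,yaw],method="Nelder-Mead",options=dict(initial_simplex=np.array([[x*1000+dx,y*1000+dy,yaw],[x*1000+dx+2,y*1000+dy,yaw],[x*1000+dx,y*1000+dy+2,yaw],[x*1000+dx,y*1000+dy,yaw+2]])))
            if best is None or r.fun<best.fun: best=r
    return best.x,best.fun
E
python3 - <<'E'
from h import *
for n in("side","top"):
    im=cv2.imread(f"pics/q2_{n}.png")
    p,f=fit(im,n,.491,-.016,171.85,.054); print(n,p.round(2),round(f,2))
    overlay(im,n,[box(p[0]/1e3,p[1]/1e3,np.radians(p[2]),.13,.048,.02,.054)],(270,190,370,290),6,f"pics/f_{n}.png")
    im=cv2.imread(f"pics/{n}0.png")
    for c in [(.659,-.2026,98.7),(.6788,.0059,-90.1),(.6425,.249,79.4),(.5594,.3923,84.8),(.4695,-.1931,-85.8)]:
        p,f=fit(im,n,*c,.034); print(" ",p.round(2),round(f,2))
E
```

```text
Traceback (most recent call last):
  File "h.py", line 85, in fit
    r=minimize(cost,[x*1000+dx,y*1000+dy,yaw],method="Nelder-Mead",options=dict(initial_simplex=np.array([[x*1000+dx,y*1000+dy,yaw],[x*1000+dx+2,y*1000+dy,yaw],[x*1000+dx,y*1000+dy+2,yaw],[x*1000+dx,y*1000+dy,yaw+2]])))
  File "h.py", line 75, in cost
    u1=proj(a+(b-a)*t+m*.0015,n);u0=proj(a+(b-a)*t-m*.0015,n)
                                    ~~~~^^^^^^^^^^^^^^^^^^^^^
  File "h.py", line 13, in proj
    c=get_calibration(n);P=np.atleast_2d(X)@c["R"].T+c["t"];q=P[:,:2]/P[:,2:]
ValueError: time passes only in moves, steps and waits
```

Too many calibration calls; cache it.

```bash
sed -i 's/^from bench import \*/from bench import *\nimport bench, functools\nget_calibration=functools.lru_cache(None)(bench.get_calibration)/' h.py; sed -i 's/^E$//' h.py
python3 - <<'E'
from h import *
for n in("side","top"):
    im=cv2.imread(f"pics/q2_{n}.png")
    p,f=fit(im,n,.491,-.016,171.85,.054); print(n,p.round(2),round(f,2))
    overlay(im,n,[box(p[0]/1e3,p[1]/1e3,np.radians(p[2]),.13,.048,.02,.054)],(270,190,370,290),6,f"pics/f_{n}.png")
    im=cv2.imread(f"pics/{n}0.png")
    for c in [(.659,-.2026,98.7),(.6788,.0059,-90.1),(.6425,.249,79.4),(.5594,.3923,84.8),(.4695,-.1931,-85.8)]:
        p,f=fit(im,n,*c,.034); print(" ",p.round(2),round(f,2))
E
```

```text
side [491.49 -16.55 171.72] -24.92
  [ 657.2  -205.88   98.98] -27.11
  [676.78   4.44 -90.35] -26.69
  [639.63 245.61  80.59] -19.92
  [557.3  390.34  85.42] -21.16
  [ 468.15 -195.33  -85.96] -36.3
top [493.25 -13.8  171.49] -20.65
  [ 657.92 -203.65   99.29] -20.37
  [677.78   7.04 -90.14] -21.43
  [640.95 247.72  79.94] -22.79
  [558.66 391.41  85.02] -24.5
  [ 469.12 -192.73  -85.82] -24.54
```

View pics/f_side.png

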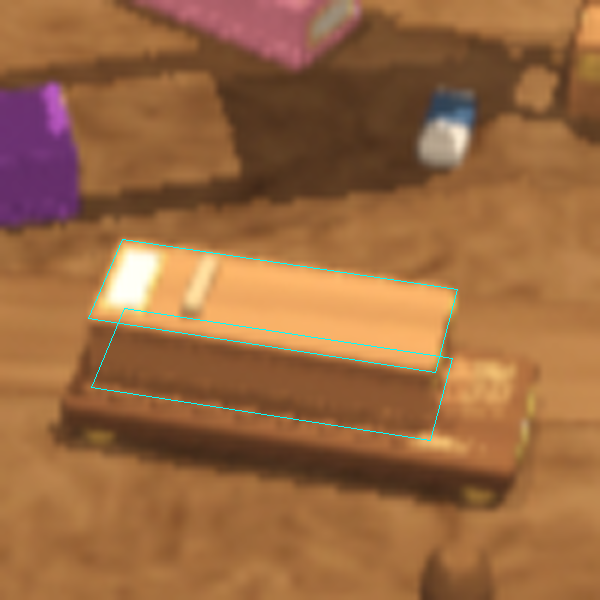

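View pics/f_top.png

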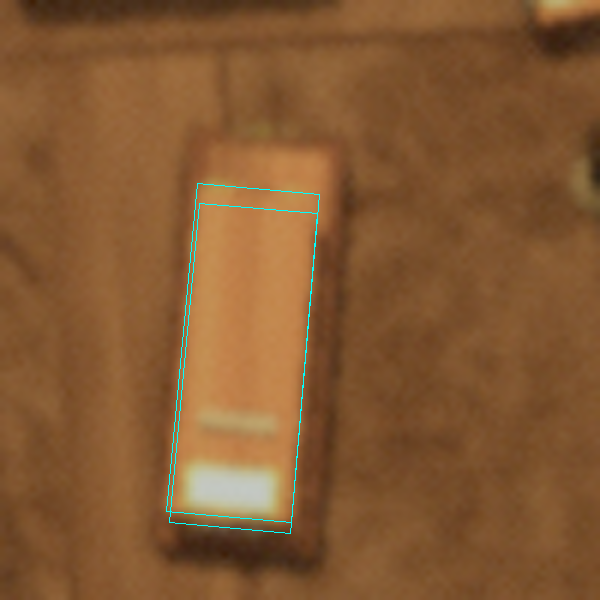

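>>> {"op": "jog_arm", "data": {"moves": [[0, 0, 0.016, 0.5, -4.3, -40, 94], [0, 0, 0, 0, 0, -40, 94], [0, 0, 0, 0, 0, -34, 94], [0, 0, 0, 0, 0, -5, 94], [0, 0, 0, 0, 0, 0, 94]]}}

```text
time: 9.98
tool_pos: [0.6416, 0.2427, 0.1051]
ee_rot: [-3.141, -0.001, -0.177]
wrist_force: [0.3, -0.1, -0.1]
width: 0.094
```

```bash
python3 st.py
python3 - <<'E'
from h import *
im=snapshot("side"); cv2.imwrite("pics/r1.png",cv2.resize(im[100:260,300:460,::-1],None,fx=4,fy=4)[:600])
cv2.imwrite("pics/r1.png",cv2.resize(im[100:250,300:460,::-1],None,fx=4,fy=4))
E
```

```text
9.975 [0.6416 0.2427 0.1051] [ 0.3 -0.1 -0.1] [-0.03  0.07  0.  ] [-3.1414e+00 -9.0000e-04 -1.7710e-01] 94.0
```

View pics/r1.png

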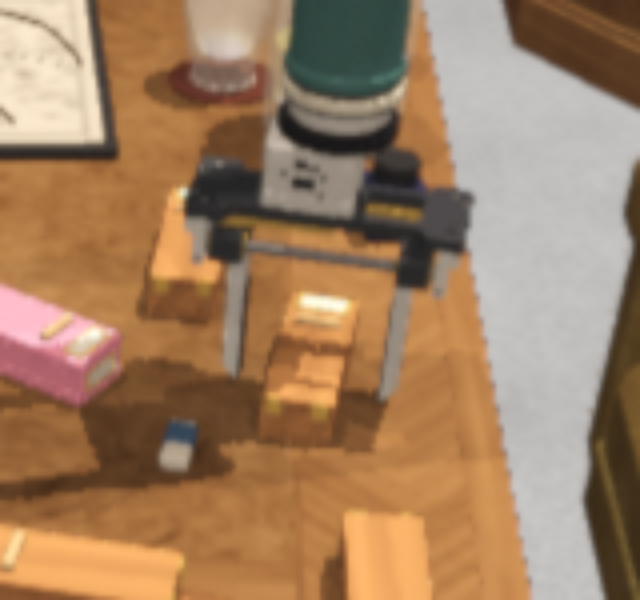

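>>> {"op": "jog_arm", "data": {"moves": [[0, 0, 0, 0, 2, 0, 0], [0, 0, 0, 0, 0, 0, 0], [0, 0, 0, 0, 0, 0, 0], [0, 0, 0, 0, 0, 0, 0], [0, 0, 0, 0, 0, 0, 0], [0, 0, 0, 0, 0, 0, 0], [0, 0, 0, 0, 0, 10, 0], [0, 0, 0, 0, 0, 10, 0], [0, 0, 0, 0, 0, 0, 0]]}}

```text
time: 11.15
tool_pos: [0.642, 0.2458, 0.1262]
ee_rot: [-3.14, -0.003, -0.175]
wrist_force: [-0.6, -0.2, -1.7]
width: 0.0479
```

```bash
python3 st.py
```

```text
11.15 [0.642  0.2458 0.1262] [-0.6 -0.2 -1.7] [-0.08  0.06  0.02] [-3.1401 -0.0032 -0.1752] 47.9
```

>>> {"op": "jog_arm", "data": {"moves": [[0, 0, -0.1, 0, 0, 40, 0], [0, 0, -0.13, -10, -22, 40, 0], [0, 0, -0.13, -12, -25, 9, 0], [0, 0, -0.13, -12, -25, 0, 0], [0, 0, -0.13, -12, -25, 0, 0], [0, 0, -0.13, -12, -25, 0, 0], [0, 0, -0.13, -12, -25, 0, 0], [0, 0, -0.13, -12, -25, 0, 0], [0, 0, -0.13, -12, -25, 0, 0], [0, 0, -0.13, -11, -25, 0, 0], [0, 0, -0.13, -10.7, -22, 0, 0], [0, 0, -0.138, -10, -21.5, 0, 0]]}}

```text
time: 12.65
tool_pos: [0.5149, -0.0206, 0.2133]
ee_rot: [-3.141, -0.0, -1.718]
wrist_force: [0.2, 0.1, -1.9]
width: 0.0475
```

>>> {"op": "jog_arm", "data": {"moves": [[0, 0, 0, -12, 0, -30, 0], [0, 0, 0, 0, 0, 0, 0], [0, 0, 0, 0, 0, 0, 0]]}}

```text
time: 13.02
tool_pos: [0.5041, -0.0198, 0.1841]
ee_rot: [-3.14, -0.0, -1.713]
wrist_force: [0.6, 0.4, -1.2]
width: 0.048
```

```bash
python3 st.py
python3 - <<'E'
from h import *
im=snapshot("side")[:,:,::-1]; cv2.imwrite("pics/s1.png",im)
o=get_obs();t=o["tool_pos"];print(t)
n="side"
x,y,z=t[0]-.001,t[1],t[2]-.105
B=[box(x,y,np.radians(-8.15),.13,.048,z,z+.034)]
overlay(im,n,B,(265,175,365,265),7,"pics/s1o.png")
E
```

```text
13.025 [ 0.5041 -0.0198  0.1841] [ 0.6  0.4 -1.2] [-0.    0.17 -0.  ] [-3.1402 -0.     -1.7128] 48.0
[ 0.50443039 -0.01975671  0.18450821]
```

View pics/s1o.png

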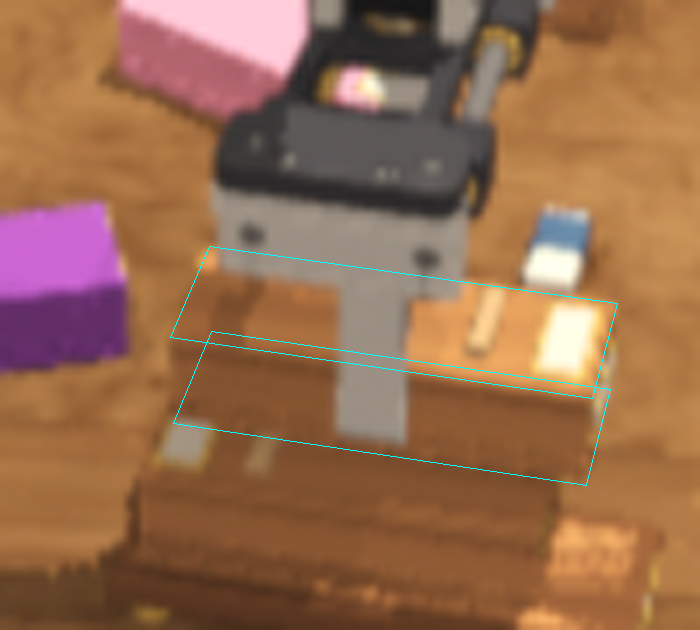

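>>> {"op": "jog_arm", "data": {"moves": [[0, 0, 0, 12.3, -0.4, -8, 0], [0, 0, 0, 0, 0, -8, 0], [0, 0, 0, 0, 0, -4, 0], [0, 0, 0, 0, 0, -2, 0], [0, 0, 0, 0, 0, 0, 0]]}}

```text
time: 13.7
tool_pos: [0.5156, -0.0203, 0.161]
ee_rot: [3.141, -0.0, -1.713]
wrist_force: [-0.5, 0.4, -0.5]
width: 0.0478
```

```bash
python3 st.py
```

```text
13.7 [ 0.5156 -0.0203  0.161 ] [-0.5  0.4 -0.5] [0.02 0.15 0.  ] [ 3.1412e+00 -1.0000e-04 -1.7131e+00] 47.8
```

>>> {"op": "jog_arm", "data": {"moves": [[0, 0, 0, 0, 0, -1.5, 0], [0, 0, 0, 0, 0, -1.5, 0], [0, 0, 0, 0, 0, 0, 0]]}}

```text
time: 14.08
tool_pos: [0.5157, -0.0203, 0.1581]
ee_rot: [3.141, -0.0, -1.713]
wrist_force: [-0.4, 0.1, -1.4]
width: 0.048
```

```bash
python3 st.py
```

```text
14.075 [ 0.5157 -0.0203  0.1581] [-0.4  0.1 -1.4] [0.08 0.12 0.01] [ 3.1415e+00 -1.0000e-04 -1.7132e+00] 48.0
```

>>> {"op": "jog_arm", "data": {"moves": [[0, 0, 0, 0, 0, -1, 0], [0, 0, 0, 0, 0, -1, 0], [0, 0, 0, 0, 0, 0, 0]]}}

```text
time: 14.45
tool_pos: [0.5158, -0.0203, 0.158]
ee_rot: [-3.141, -0.0, -1.713]
wrist_force: [-3.6, 0.6, 7.5]
width: 0.048
```

```bash
python3 st.py
```

```text
14.45 [ 0.5158 -0.0203  0.158 ] [-3.6  0.6  7.5] [0.17 0.85 0.01] [-3.1409e+00 -2.0000e-04 -1.7130e+00] 48.0
```

>>> {"op": "jog_arm", "data": {"moves": [[0, 0, 0, 0, 0, 1.5, 60], [0, 0, 0, 0, 0, 0, 94], [0, 0, 0, 0, 0, 0, 94], [0, 0, 0, 0, 0, 0, 94], [0, 0, 0, 0, 0, 30, 94], [0, 0, 0, 0, 0, 40, 94], [0, 0, 0.17, 16, 2.5, 0, 94], [0, 0, 0.17, 16, 2.5, 0, 94], [0, 0, 0.17, 16, 2.5, 0, 94], [0, 0, 0.17, 16, 2.5, 0, 94], [0, 0, 0.17, 16, 2.5, 0, 94], [0, 0, 0.17, 16, 2.5, 0, 94]]}}

```text
time: 15.95
tool_pos: [0.6123, -0.0052, 0.2274]
ee_rot: [3.141, 0.0, -0.687]
wrist_force: [1.5, -0.9, 0.3]
width: 0.0941
```

>>> {"op": "jog_arm", "data": {"moves": [[0, 0, 0.17, 16, 2.5, 0, 94], [0, 0, 0.17, 16, 2.5, 0, 94], [0, 0, 0.17, 16, 2.5, 0, 94], [0, 0, 0.18, 18, 2.3, 0, 94], [0, 0, 0, 0, 0, -10, 94], [0, 0, 0, 0, 0, 0, 94]]}}

```text
time: 16.7
tool_pos: [0.6767, 0.0045, 0.2155]
ee_rot: [-3.141, 0.004, -0.006]
wrist_force: [0.3, 0.1, 0.5]
width: 0.0943
```

```bash
python3 st.py
python3 - <<'E'
from h import *
im=snapshot("side")[:,:,::-1]; cv2.imwrite("pics/t1.png",im)
cv2.imwrite("pics/t1z.png",cv2.resize(im[130:350,260:460],None,fx=2.7,fy=2.7))
n="side"
for c in [(.6567,-.2058,98.9),(.6768,.0044,-90.3),(.5573,.3903,85.2)]:
    p,f=fit(im,n,*c,.034); print(" ",p.round(2),round(f,2))
p,f=fit(im,n,.5153,-.02,-8.15,.088); print(" ",p.round(2),round(f,2))
overlay(im,n,[box(p[0]/1e3,p[1]/1e3,np.radians(p[2]),.13,.048,.054,.088)],(265,175,365,265),6,"pics/t1o.png")
E
```

```text
16.7 [0.6767 0.0045 0.2155] [0.3 0.1 0.5] [-0.04  0.07 -0.  ] [-3.1414  0.004  -0.0056] 94.3
  [ 657.17 -205.72   98.95] -27.86
  [677.77   3.9  -91.25] -16.8
  [557.31 390.34  85.43] -21.74
  [510.97 -19.91  -6.56] -12.2
```

View pics/t1z.png

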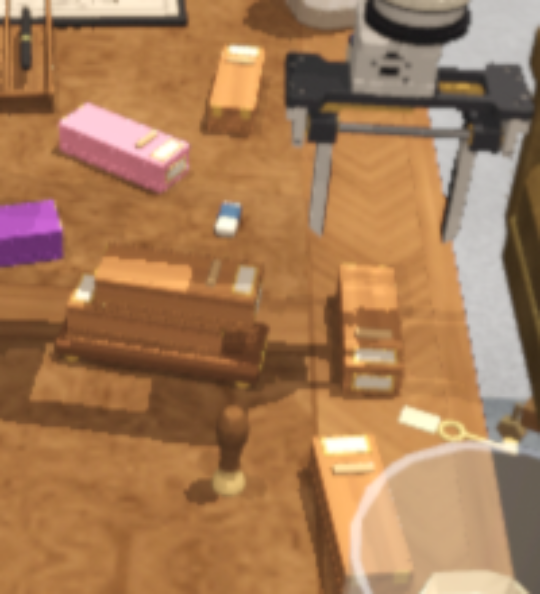

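View pics/t1o.png

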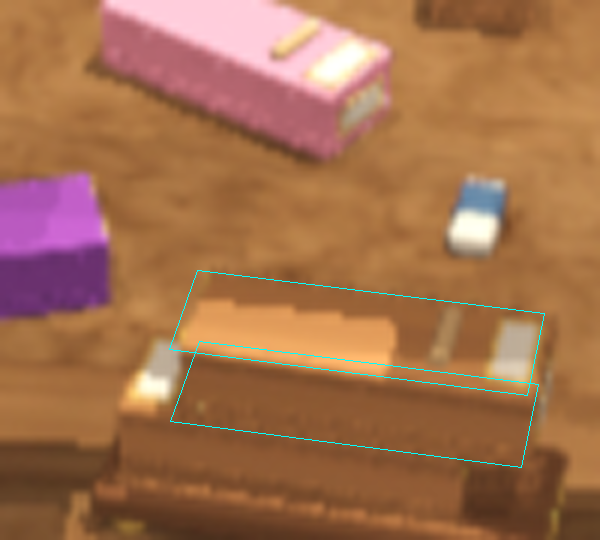

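>>> {"op": "jog_arm", "data": {"moves": [[0, 0, 0.002, 0.8, 0, -40, 94], [0, 0, 0, 0, 0, -40, 94], [0, 0, 0, 0, 0, -25, 94], [0, 0, 0, 0, 0, -6, 94], [0, 0, 0, 0, 0, 0, 94]]}}

```text
time: 17.38
tool_pos: [0.6786, 0.0044, 0.1074]
ee_rot: [3.142, -0.001, -0.002]
wrist_force: [0.7, -0.1, -0.5]
width: 0.0942
```

```bash
python3 st.py
```

```text
17.375 [0.6786 0.0044 0.1074] [ 0.7 -0.1 -0.5] [-0.03  0.03 -0.03] [ 3.1415e+00 -7.0000e-04 -1.8000e-03] 94.2
```

>>> {"op": "jog_arm", "data": {"moves": [[0, 0, 0, 0, 0, -3, 0], [0, 0, 0, 0, 0, 0, 0], [0, 0, 0, 0, 0, 0, 0], [0, 0, 0, 0, 0, 0, 0], [0, 0, 0, 0, 0, 0, 0], [0, 0, 0, 0, 0, 0, 0]]}}

```text
time: 18.12
tool_pos: [0.6786, 0.0045, 0.1038]
ee_rot: [-3.142, -0.0, -0.001]
wrist_force: [-0.9, -0.2, 1.1]
width: 0.0479
```

```bash
python3 st.py
```

```text
18.125 [0.6786 0.0045 0.1038] [-0.9 -0.2  1.1] [-0.08  0.11 -0.04] [-3.1416e+00 -1.0000e-04 -1.1000e-03] 47.9
```

>>> {"op": "jog_arm", "data": {"moves": [[0, 0, 0, 0, 0, 10, 0], [0, 0, 0, 0, 0, 10, 0], [0, 0, 0, 0, 0, 0, 0]]}}

```text
time: 18.5
tool_pos: [0.6794, 0.0044, 0.1257]
ee_rot: [3.141, -0.003, -0.001]
wrist_force: [0.3, -0.0, -0.8]
width: 0.048
```

```bash
python3 st.py
```

```text
18.5 [0.6794 0.0044 0.1257] [ 0.3 -0.  -0.8] [-0.09  0.08  0.04] [ 3.1414e+00 -3.4000e-03 -1.1000e-03] 48.0
```

>>> {"op": "jog_arm", "data": {"moves": [[0, 0, 0, -10, 0, 40, 0], [0, 0, -0.08, -16, -2, 40, 0], [0, 0, -0.163, -16, -2, 19, 0], [0, 0, -0.163, -16, -2, 0, 0], [0, 0, -0.163, -16, -2, 0, 0], [0, 0, -0.163, -16, -2, 0, 0], [0, 0, -0.163, -16, -2, 0, 0], [0, 0, -0.163, -16, -2, 0, 0], [0, 0, -0.163, -16, -2, 0, 0], [0, 0, -0.163, -16, -2, 0, 0], [0, 0, -0.163, -16, -2, 0, 0], [0, 0, -0.163, -16, -2, 0, 0]]}}

```text
time: 20.0
tool_pos: [0.4919, -0.0175, 0.2228]
ee_rot: [-3.141, -0.0, -1.716]
wrist_force: [0.2, 0.5, -0.6]
width: 0.0477
```

```bash
python3 st.py
```

```text
20.0 [ 0.4919 -0.0175  0.2228] [ 0.2  0.5 -0.6] [-0.    0.14 -0.06] [-3.1415e+00 -1.0000e-04 -1.7165e+00] 47.7
```

>>> {"op": "jog_arm", "data": {"moves": [[0, 0, 0.0, 0, 0.5, 0, 0], [0, 0, 0, 0, 0, 0, 0]]}}

```text
time: 20.25
tool_pos: [0.493, -0.0169, 0.2229]
ee_rot: [-3.141, 0.0, -1.709]
wrist_force: [0.1, 0.5, -0.8]
width: 0.0479
```

```bash
python3 st.py
python3 - <<'E'
from h import *
im=snapshot("side")[:,:,::-1]; cv2.imwrite("pics/s2.png",im)
o=get_obs();t=o["tool_pos"];print(t)
n="side"
x,y,z=t[0]-.001,t[1],t[2]-.1043
B=[box(x,y,np.radians(171.85),.13,.048,z,z+.034)]
overlay(im,n,B,(265,155,365,245),7,"pics/s2o.png")
E
```

```text
20.25 [ 0.493  -0.0169  0.2229] [ 0.1  0.5 -0.8] [0.04 0.14 0.  ] [-3.1408e+00  1.0000e-04 -1.7088e+00] 47.9
[ 0.49309011 -0.01696332  0.22285153]
```

View pics/s2o.png

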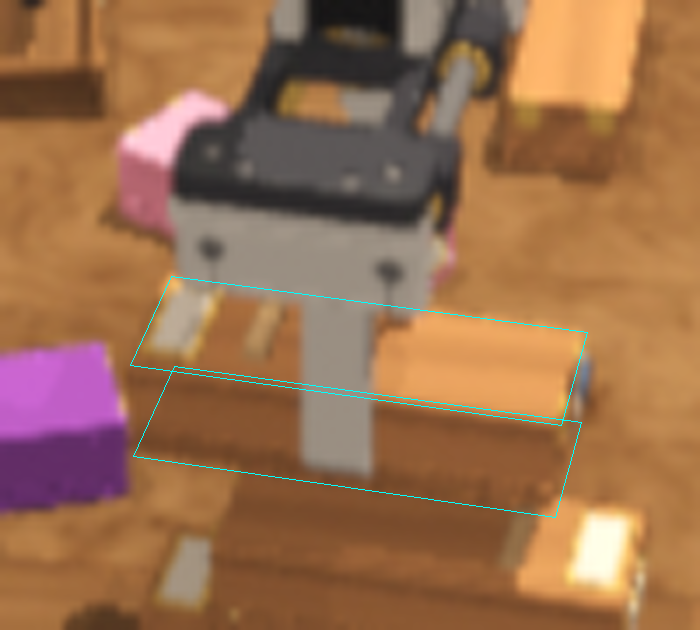

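>>> {"op": "jog_arm", "data": {"moves": [[0, 0, -0.003, -0.7, 0.2, -10, 0], [0, 0, 0, 0, 0, -10, 0], [0, 0, 0, 0, 0, -6, 0], [0, 0, 0, 0, 0, -2, 0], [0, 0, 0, 0, 0, -1, 0], [0, 0, 0, 0, 0, 0, 0]]}}

```text
time: 21.05
tool_pos: [0.4919, -0.0168, 0.1938]
ee_rot: [3.142, -0.0, -1.714]
wrist_force: [0.7, 0.5, -1.2]
width: 0.048
```

```bash
python3 st.py
```

```text
21.05 [ 0.4919 -0.0168  0.1938] [ 0.7  0.5 -1.2] [0.   0.13 0.02] [ 3.1416e+00 -1.0000e-04 -1.7141e+00] 48.0
```

>>> {"op": "jog_arm", "data": {"moves": [[0, 0, 0, 0, 0, -1, 0], [0, 0, 0, 0, 0, -1, 0], [0, 0, 0, 0, 0, 0, 0]]}}

```text
time: 21.42
tool_pos: [0.4919, -0.0168, 0.1917]
ee_rot: [-3.142, -0.0, -1.714]
wrist_force: [-0.2, -0.3, -1.0]
width: 0.0478
```

```bash
python3 st.py
```

```text
21.425 [ 0.4919 -0.0168  0.1917] [-0.2 -0.3 -1. ] [ 0.02  0.11 -0.02] [-3.1416e+00 -1.0000e-04 -1.7141e+00] 47.8
```

>>> {"op": "jog_arm", "data": {"moves": [[0, 0, 0, 0, 0, -1, 0], [0, 0, 0, 0, 0, -0.7, 0], [0, 0, 0, 0, 0, 0, 0]]}}

```text
time: 21.8
tool_pos: [0.4919, -0.0168, 0.1917]
ee_rot: [-3.141, -0.0, -1.714]
wrist_force: [-3.3, -0.1, 6.7]
width: 0.0477
```

```bash
python3 st.py;  python3 - <<'E'
from h import *
im=snapshot("side")[:,:,::-1]; cv2.imwrite("pics/s3.png",cv2.resize(im[175:275,260:370],None,fx=6,fy=6))
E
```

```text
21.8 [ 0.4919 -0.0168  0.1917] [-3.3 -0.1  6.7] [0.14 0.84 0.05] [-3.1408e+00 -1.0000e-04 -1.7141e+00] 47.7
```

View pics/s3.png

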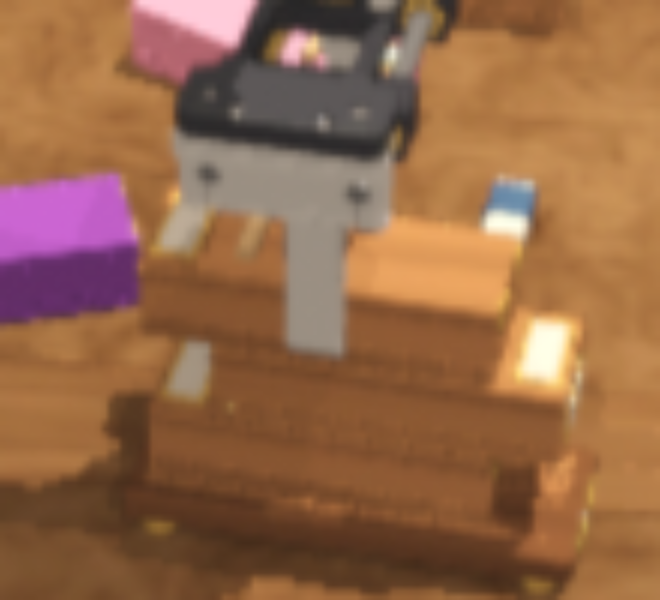

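>>> {"op": "jog_arm", "data": {"moves": [[0, 0, 0, 0, 0, 1.5, 60], [0, 0, 0, 0, 0, 0, 94], [0, 0, 0, 0, 0, 0, 94], [0, 0, 0, 0, 0, 0, 94], [0, 0, 0, 0, 0, 35, 94], [0, 0, 0, 0, 0, 32, 94], [0, 0, 0.17, 15, -17, 0, 94], [0, 0, 0.17, 15, -17, 0, 94], [0, 0, 0.17, 15, -17, 0, 94], [0, 0, 0.17, 15, -17, 0, 94], [0, 0, 0.17, 15, -17, 0, 94], [0, 0, 0.17, 15, -17, 0, 94]]}}

```text
time: 23.35
tool_pos: [0.5824, -0.1194, 0.2582]
ee_rot: [3.141, 0.0, -0.688]
wrist_force: [-0.5, 0.8, 0.7]
width: 0.0939
```

>>> {"op": "jog_arm", "data": {"moves": [[0, 0, 0.17, 15, -17, 0, 94], [0, 0, 0.17, 15, -17, 0, 94], [0, 0, 0.17, 15, -17, 0, 94], [0, 0, 0.17, 15, -17, 0, 94], [0, 0, 0.17, 15, -17, -20, 94], [0, 0, 0, 1, -2, -20, 94], [0, 0, 0, 0, 0, 0, 94]]}}

```text
time: 24.22
tool_pos: [0.6565, -0.2051, 0.2147]
ee_rot: [-3.138, 0.006, 0.153]
wrist_force: [-0.5, -0.2, -0.2]
width: 0.0939
```

```bash
python3 st.py
python3 - <<'E'
from h import *
im=snapshot("side")[:,:,::-1]; cv2.imwrite("pics/u1.png",im)
cv2.imwrite("pics/u1z.png",cv2.resize(im[130:350,260:460],None,fx=2.7,fy=2.7))
n="side"
for c in [(.6567,-.2058,98.9),(.5573,.3903,85.2)]:
    p,f=fit(im,n,*c,.034); print(" ",p.round(2),round(f,2))
im=snapshot("top")[:,:,::-1]; cv2.imwrite("pics/u1t.png",im)
for r in caselist(im): print(r["px"],r["c"].round(4),r["dim"],r["yaw"].round(1),r["yawr"].round(1))
cv2.imwrite("pics/u1tz.png",cv2.resize(im[120:340,100:440],None,fx=2.3,fy=2.3))
E
```

```text
24.225 [ 0.6565 -0.2051  0.2147] [-0.5 -0.2 -0.2] [-0.03  0.02 -0.05] [-3.1378  0.0058  0.1535] 93.9
  [ 657.36 -205.71   99.2 ] -22.93
  [557.32 390.34  85.41] -21.69
[549. 130.] [ 0.7665 -0.6433] [np.float64(68.1), np.float64(73.7)] 82.0 51.3
[141. 232.] [0.5595 0.3923] [np.float64(45.3), np.float64(128.3)] 84.8 84.9
[193. 276.] [0.4457 0.2669] [np.float64(48.0), np.float64(131.7)] 147.9 147.8
```

View pics/u1z.png

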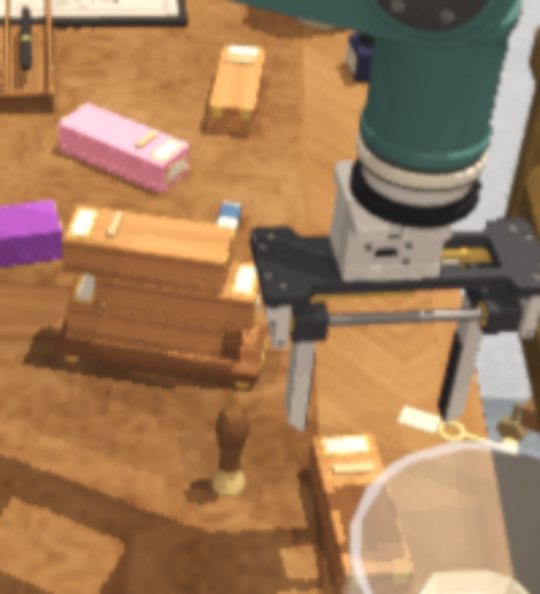

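View pics/u1tz.png

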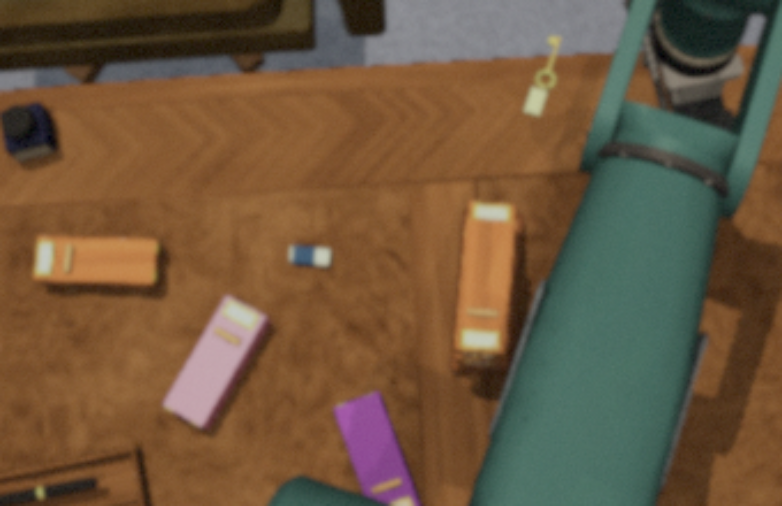

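>>> {"op": "jog_arm", "data": {"moves": [[0, 0, 0.004, 1, -0.5, -40, 94], [0, 0, 0, 0, 0, -40, 94], [0, 0, 0, 0, 0, -24, 94], [0, 0, 0, 0, 0, -6, 94], [0, 0, 0, 0, 0, 0, 94]]}}

```text
time: 24.95
tool_pos: [0.6593, -0.2061, 0.11]
ee_rot: [3.141, -0.002, 0.16]
wrist_force: [-0.7, 1.0, -0.1]
width: 0.0941
```

```bash
python3 st.py
```

```text
24.95 [ 0.6593 -0.2061  0.11  ] [-0.7  1.  -0.1] [-0.02  0.08 -0.04] [ 3.1407e+00 -1.7000e-03  1.5990e-01] 94.1
```

>>> {"op": "jog_arm", "data": {"moves": [[0, 0, 0, 0, 0, 0, 0], [0, 0, 0, 0, 0, 0, 0], [0, 0, 0, 0, 0, 0, 0], [0, 0, 0, 0, 0, 0, 0], [0, 0, 0, 0, 0, 0, 0], [0, 0, 0, 0, 0, 0, 0]]}}

```text
time: 25.7
tool_pos: [0.6589, -0.2063, 0.1085]
ee_rot: [-3.142, 0.0, 0.16]
wrist_force: [0.2, -0.8, 0.1]
width: 0.0477
```

```bash
python3 st.py
```

```text
25.7 [ 0.6589 -0.2063  0.1085] [ 0.2 -0.8  0.1] [-0.04  0.06  0.  ] [-3.1416  0.      0.1599] 47.7
```

>>> {"op": "jog_arm", "data": {"moves": [[0, 0, 0, 0, 0, 10, 0], [0, 0, 0, 0, 0, 10, 0], [0, 0, 0, 0, 0, 0, 0]]}}

```text
time: 26.08
tool_pos: [0.6597, -0.2066, 0.1306]
ee_rot: [3.14, -0.003, 0.16]
wrist_force: [0.7, 0.2, -0.0]
width: 0.0478
```

```bash
python3 st.py
```

```text
26.075 [ 0.6597 -0.2066  0.1306] [ 0.7  0.2 -0. ] [-0.    0.07  0.01] [ 3.1398e+00 -3.1000e-03  1.5990e-01] 47.8
```

>>> {"op": "jog_arm", "data": {"moves": [[0, 0, 0, 0, 0, 50, 0], [0, 0, -0.1, -8, 10, 50, 0], [0, 0, -0.177, -13, 17, 25, 0], [0, 0, -0.177, -13, 17, 0, 0], [0, 0, -0.177, -13, 17, 0, 0], [0, 0, -0.177, -13, 17, 0, 0], [0, 0, -0.177, -13, 17, 0, 0], [0, 0, -0.177, -13, 17, 0, 0], [0, 0, -0.177, -13, 17, 0, 0], [0, 0, -0.177, -13, 17, 0, 0], [0, 0, -0.177, -13, 17, 0, 0], [0, 0, -0.181, -13, 17, 0, 0]]}}

```text
time: 27.58
tool_pos: [0.5203, -0.0257, 0.2536]
ee_rot: [-3.141, -0.0, -1.72]
wrist_force: [-0.7, -0.1, -0.7]
width: 0.0477
```

```bash
python3 st.py
```

```text
27.575 [ 0.5203 -0.0257  0.2536] [-0.7 -0.1 -0.7] [0.03 0.14 0.02] [-3.1415 -0.     -1.7201] 47.7
```

>>> {"op": "jog_arm", "data": {"moves": [[0, 0, 0.003, -4.5, 5.5, 0, 0], [0, 0, 0, 0, 0, 0, 0], [0, 0, 0, 0, 0, 0, 0]]}}

```text
time: 27.95
tool_pos: [0.5168, -0.0213, 0.2535]
ee_rot: [-3.141, -0.0, -1.71]
wrist_force: [0.3, -0.5, -0.8]
width: 0.0477
```

```bash
python3 st.py
python3 - <<'E'
from h import *
im=snapshot("side")[:,:,::-1]; cv2.imwrite("pics/v2.png",im)
o=get_obs();t=o["tool_pos"];print(t)
n="side"
x,y,z=t[0]-.001,t[1],t[2]-.1085
B=[box(x,y,np.radians(-8.15),.13,.048,z,z+.034), box(.4909,-.0168,np.radians(-8.15),.13,.048,.088,.122)]
overlay(im,n,B,(265,140,365,240),6,"pics/v2o.png")
E
```

```text
27.95 [ 0.5168 -0.0213  0.2535] [ 0.3 -0.5 -0.8] [ 0.03  0.16 -0.04] [-3.1412e+00 -4.0000e-04 -1.7102e+00] 47.7
[ 0.51674938 -0.02135559  0.25345584]
```

View pics/v2o.png

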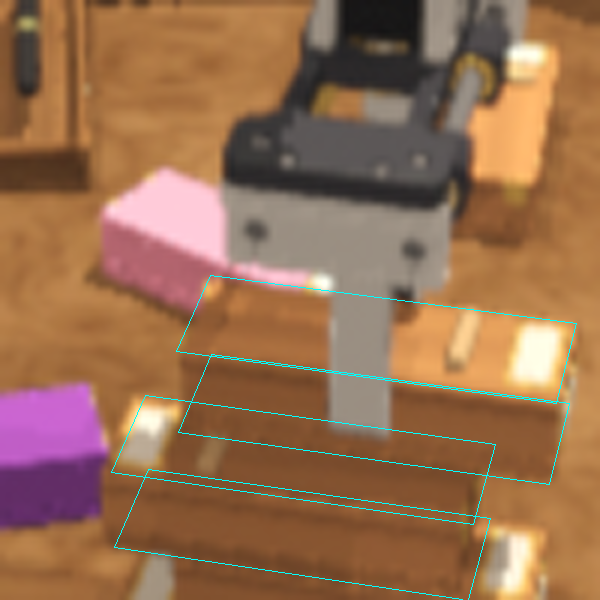

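>>> {"op": "jog_arm", "data": {"moves": [[0, 0, -0.003, -1, 1, -8, 0], [0, 0, 0, 0, 0, -8, 0], [0, 0, 0, 0, 0, -4, 0], [0, 0, 0, 0, 0, -1.5, 0], [0, 0, 0, 0, 0, -1, 0], [0, 0, 0, 0, 0, 0, 0]]}}

```text
time: 28.75
tool_pos: [0.5157, -0.0199, 0.2321]
ee_rot: [-3.14, -0.0, -1.714]
wrist_force: [-0.8, 0.4, 5.8]
width: 0.0476
```

```bash
python3 st.py
```

```text
28.75 [ 0.5157 -0.0199  0.2321] [-0.8  0.4  5.8] [ 0.03  0.55 -0.04] [-3.1399e+00 -2.0000e-04 -1.7140e+00] 47.6
```

>>> {"op": "jog_arm", "data": {"moves": [[0, 0, 0, 0, 0, -1, 0], [0, 0, 0, 0, 0, -1, 0], [0, 0, 0, 0, 0, 0, 0]]}}

```text
time: 29.12
tool_pos: [0.5157, -0.0199, 0.232]
ee_rot: [-3.139, -0.0, -1.714]
wrist_force: [-2.4, -0.0, 11.3]
width: 0.048
```

```bash
python3 st.py
```

```text
29.125 [ 0.5157 -0.0199  0.232 ] [-2.4 -0.  11.3] [ 0.11  1.07 -0.03] [-3.1387e+00 -3.0000e-04 -1.7140e+00] 48.0
```

Run:
```python
from h import *
im=snapshot("side")[:,:,::-1]
cv2.imwrite("pics/w1.png",cv2.resize(im[155:280,255:375],None,fx=4.8,fy=4.8,interpolation=2))
```

```text
(no output)
```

View pics/w1.png

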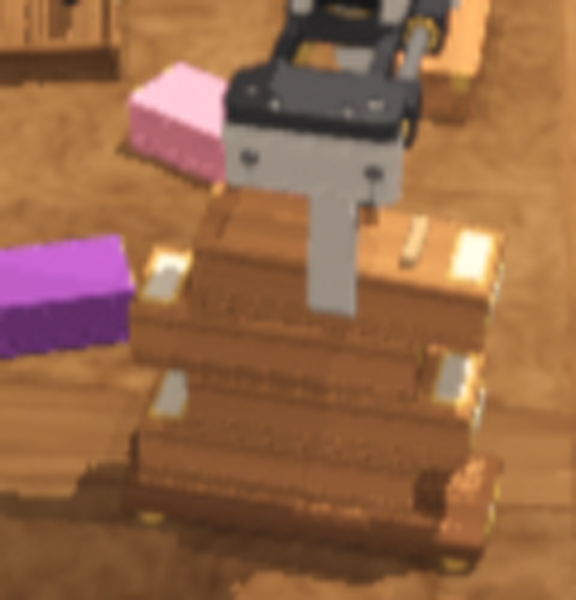

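>>> {"op": "jog_arm", "data": {"moves": [[0, 0, 0, 0, 0, 2, 60], [0, 0, 0, 0, 0, 0, 94], [0, 0, 0, 0, 0, 0, 94], [0, 0, 0, 0, 0, 0, 94], [0, 0, 0, 0, 0, 30, 94], [0, 0, 0, 0, 0, 25, 94], [0, 0, 0.163, 4, 41, 0, 94], [0, 0, 0.163, 4, 41, 0, 94], [0, 0, 0.163, 4, 41, 0, 94], [0, 0, 0.163, 4, 41, 0, 94], [0, 0, 0.163, 4, 41, 0, 94], [0, 0, 0.163, 4, 41, 0, 94]]}}

```text
time: 30.68
tool_pos: [0.5394, 0.2276, 0.2856]
ee_rot: [3.141, -0.0, -0.731]
wrist_force: [0.5, -0.5, 0.7]
width: 0.0936
```

>>> {"op": "jog_arm", "data": {"moves": [[0, 0, 0.163, 4, 41, -20, 94], [0, 0, 0.163, 4, 41, -20, 94], [0, 0, 0.163, 5, 41, -20, 94], [0, 0, 0.163, 5, 41, -10, 94], [0, 0, 0, 0, 0, 0, 94], [0, 0, 0, 0, 0, 0, 94]]}}

```text
time: 31.42
tool_pos: [0.5574, 0.3898, 0.2158]
ee_rot: [3.141, 0.0, -0.085]
wrist_force: [0.9, -0.0, 0.5]
width: 0.0939
```

```bash
python3 st.py
python3 - <<'E'
from h import *
im=snapshot("side")[:,:,::-1]; cv2.imwrite("pics/x1.png",im)
cv2.imwrite("pics/x1z.png",cv2.resize(im[90:310,230:430],None,fx=2.7,fy=2.7))
n="side"
for c in [(.5573,.3903,85.2)]:
    p,f=fit(im,n,*c,.034); print(" ",p.round(2),round(f,2))
im=snapshot("top")[:,:,::-1]; cv2.imwrite("pics/x1t.png",im)
cv2.imwrite("pics/x1tz.png",cv2.resize(im[120:340,100:440],None,fx=2.3,fy=2.3))
E
```

```text
31.425 [0.5574 0.3898 0.2158] [ 0.9 -0.   0.5] [-0.03  0.05 -0.01] [ 3.1407e+00  1.0000e-04 -8.5200e-02] 93.9
  [557.58 391.96  85.43] -13.26
```

View pics/x1z.png

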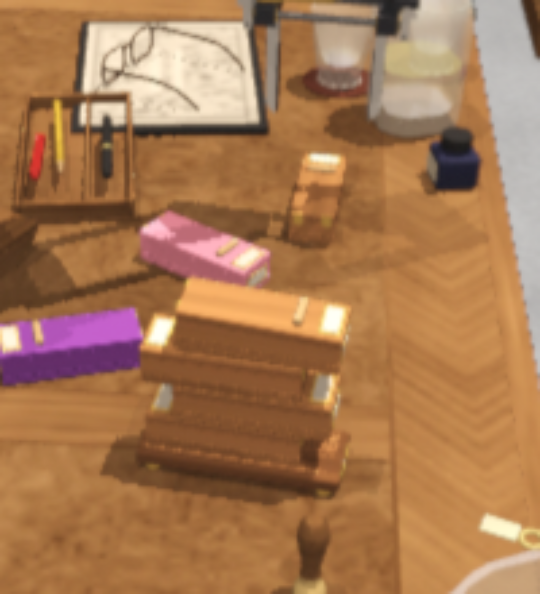

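View pics/x1tz.png

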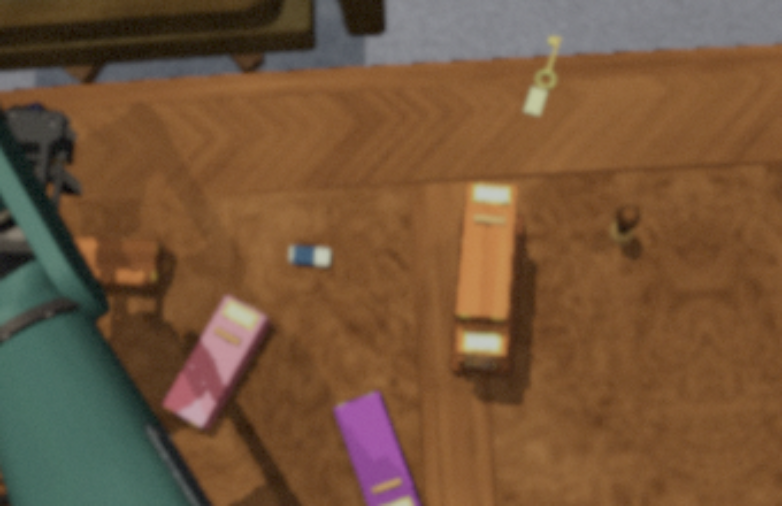

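Run:
```python
from h import *
for n,f0 in(("side","x1.png"),("top","x1t.png")):
    im=cv2.imread("pics/"+f0)
    for z in (.156,.162):
        p,f=fit(im,n,.515,-.02,-8.15,z); print(n,z,p.round(2),round(f,2))
```

```text
side 0.156 [513.69 -17.44 -11.93] -23.68
side 0.162 [514.04 -25.74 -12.11] -23.67
top 0.156 [517.19 -18.19  -7.99] -23.89
top 0.162 [515.95 -18.08  -7.94] -23.63
```

>>> {"op": "jog_arm", "data": {"moves": [[0, 0, 0, 0.8, 0.5, -40, 94], [0, 0, 0, 0, 0, -40, 94], [0, 0, 0, 0, 0, -24, 94], [0, 0, 0, 0, 0, -6, 94], [0, 0, 0, 0, 0, 0, 94]]}}

```text
time: 32.15
tool_pos: [0.5587, 0.3902, 0.1071]
ee_rot: [-3.141, -0.001, -0.085]
wrist_force: [-0.3, 0.7, 0.1]
width: 0.0938
```

```bash
python3 st.py
python3 - <<'E'
from h import *
im=snapshot("side")[:,:,::-1]
cv2.imwrite("pics/x2z.png",cv2.resize(im[70:230,280:430],None,fx=3.7,fy=3.7))
E
```

```text
32.15 [0.5587 0.3902 0.1071] [-0.3  0.7  0.1] [-0.02  0.06 -0.  ] [-3.1409e+00 -1.2000e-03 -8.5300e-02] 93.8
```

View pics/x2z.png

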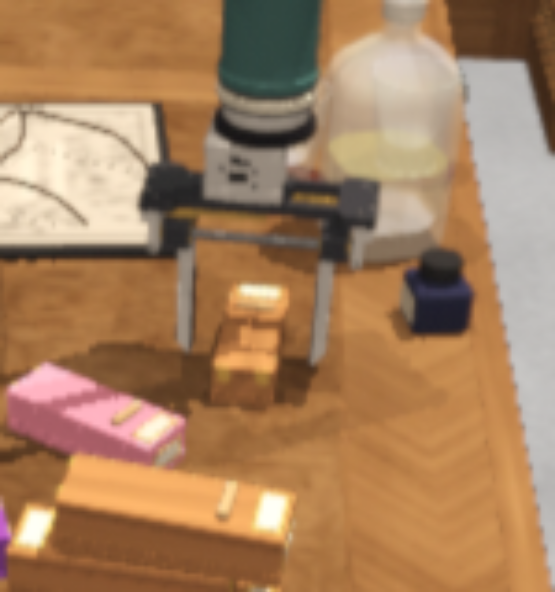

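>>> {"op": "jog_arm", "data": {"moves": [[0, 0, 0, 0, 0, -2, 0], [0, 0, 0, 0, 0, 0, 0], [0, 0, 0, 0, 0, 0, 0], [0, 0, 0, 0, 0, 0, 0], [0, 0, 0, 0, 0, 0, 0], [0, 0, 0, 0, 0, 0, 0]]}}

```text
time: 32.95
tool_pos: [0.5582, 0.3907, 0.104]
ee_rot: [3.142, -0.0, -0.084]
wrist_force: [0.3, -0.5, 0.5]
width: 0.0479
```

```bash
python3 st.py
```

```text
32.95 [0.5582 0.3907 0.104 ] [ 0.3 -0.5  0.5] [-0.1   0.02  0.06] [ 3.1416e+00 -2.0000e-04 -8.4000e-02] 47.9
```

>>> {"op": "jog_arm", "data": {"moves": [[0, 0, 0, 0, 0, 10, 0], [0, 0, 0, 0, 0, 10, 0], [0, 0, 0, 0, 0, 0, 0]]}}

```text
time: 33.33
tool_pos: [0.5589, 0.3911, 0.126]
ee_rot: [-3.14, -0.003, -0.084]
wrist_force: [0.8, 0.1, -0.6]
width: 0.0477
```

```bash
python3 st.py
```

```text
33.325 [0.5589 0.3911 0.126 ] [ 0.8  0.1 -0.6] [-0.08  0.06  0.01] [-3.1397e+00 -2.9000e-03 -8.4100e-02] 47.7
```

>>> {"op": "jog_arm", "data": {"moves": [[0, 0, 0, 0, 0, 55, 0], [0, 0, 0, 0, -10, 55, 0], [0, 0, 0.1, -3, -25, 54, 0], [0, 0, 0.13, -6, -34, 0, 0], [0, 0, 0.13, -6, -34, 0, 0], [0, 0, 0.13, -6, -34, 0, 0], [0, 0, 0.13, -6, -34, 0, 0], [0, 0, 0.13, -6, -34, 0, 0], [0, 0, 0.13, -6, -34, 0, 0], [0, 0, 0.13, -6, -34, 0, 0], [0, 0, 0.13, -6, -34, 0, 0], [0, 0, 0.13, -6, -34, 0, 0]]}}

```text
time: 34.83
tool_pos: [0.5007, 0.0486, 0.2881]
ee_rot: [3.141, -0.0, 1.19]
wrist_force: [-0.4, -0.0, -0.8]
width: 0.0477
```

```bash
python3 st.py
```

```text
34.825 [0.5007 0.0486 0.2881] [-0.4 -0.  -0.8] [ 0.   -0.01  0.01] [ 3.1413e+00 -2.0000e-04  1.1903e+00] 47.7
```

>>> {"op": "jog_arm", "data": {"moves": [[0, 0, 0.12, -5, -30, 0, 0], [0, 0, 0.12, -4, -30, 0, 0], [0, 0, 0, -0.5, -6, 0, 0], [0, 0, 0, 0, 0, 0, 0], [0, 0, 0, 0, 0, 0, 0]]}}

```text
time: 35.45
tool_pos: [0.4918, -0.0155, 0.288]
ee_rot: [-3.142, -0.001, 1.426]
wrist_force: [0.3, 0.2, -2.0]
width: 0.0474
```

```bash
python3 st.py
python3 - <<'E'
from h import *
im=snapshot("side")[:,:,::-1]; cv2.imwrite("pics/y2.png",im)
o=get_obs();t=o["tool_pos"];print(t)
n="side"
x,y,z=t[0]-.001,t[1],t[2]-.105
B=[box(x,y,np.radians(-8.15),.13,.048,z,z+.034), box(.5150,-.0202,np.radians(-8.15),.13,.048,.122,.156)]
overlay(im,n,B,(265,130,365,230),6,"pics/y2o.png")
E
```

```text
35.45 [ 0.4918 -0.0155  0.288 ] [ 0.3  0.2 -2. ] [ 0.01 -0.02 -0.01] [-3.1416e+00 -6.0000e-04  1.4263e+00] 47.4
[ 0.49178512 -0.01541806  0.28799831]
```

View pics/y2o.png

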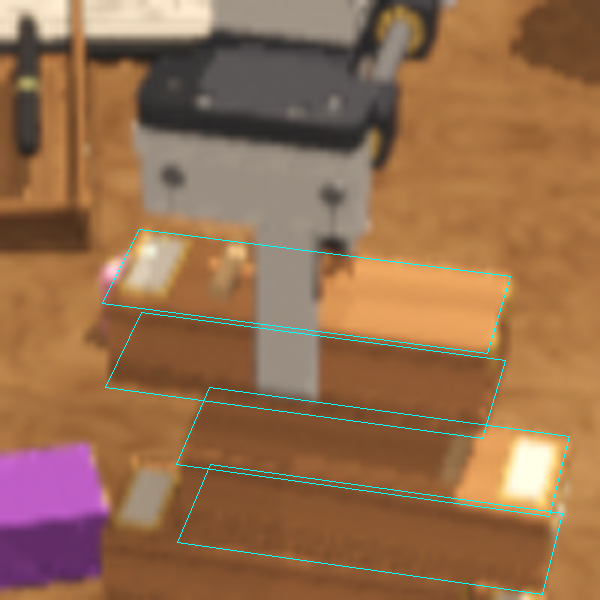

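>>> {"op": "jog_arm", "data": {"moves": [[0, 0, 0.002, 0, -1.2, -10, 0], [0, 0, 0, 0, 0, -8, 0], [0, 0, 0, 0, 0, -4, 0], [0, 0, 0, 0, 0, -2, 0], [0, 0, 0, 0, 0, -1.5, 0], [0, 0, 0, 0, 0, 0, 0]]}}

```text
time: 36.25
tool_pos: [0.4915, -0.0173, 0.2643]
ee_rot: [3.141, -0.0, 1.428]
wrist_force: [-3.5, 0.7, 5.2]
width: 0.0476
```

```bash
python3 st.py
```

```text
36.25 [ 0.4915 -0.0173  0.2643] [-3.5  0.7  5.2] [ 0.26  0.83 -0.04] [ 3.1409e+00 -5.0000e-04  1.4279e+00] 47.6
```

>>> {"op": "jog_arm", "data": {"moves": [[0, 0, 0, 0, 0, -1, 0], [0, 0, 0, 0, 0, -1, 0], [0, 0, 0, 0, 0, 0, 0]]}}

```text
time: 36.62
tool_pos: [0.4921, -0.0174, 0.263]
ee_rot: [3.138, -0.0, 1.428]
wrist_force: [-1.5, 1.0, 7.7]
width: 0.0477
```

```bash
python3 st.py
```

```text
36.625 [ 0.4921 -0.0174  0.263 ] [-1.5  1.   7.7] [ 0.2   0.67 -0.01] [ 3.1384e+00 -5.0000e-04  1.4278e+00] 47.7
```

Run:
```python
from h import *
im=snapshot("side")[:,:,::-1]
cv2.imwrite("pics/y3.png",cv2.resize(im[140:260,255:375],None,fx=5,fy=5,interpolation=2))
```

```text
(no output)
```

View pics/y3.png

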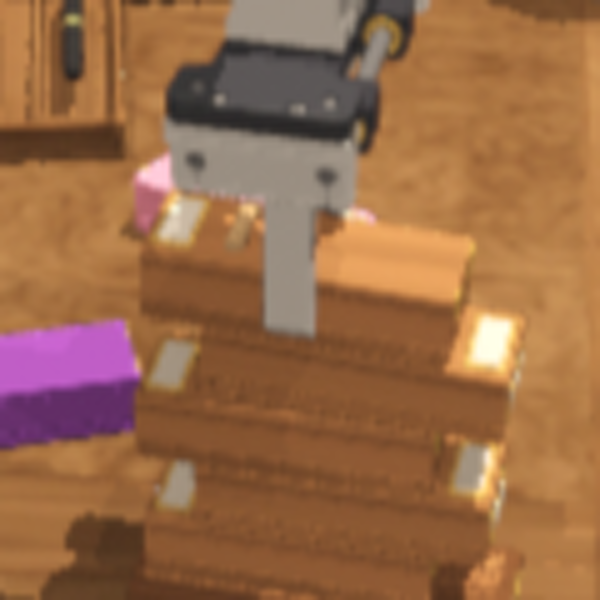

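>>> {"op": "jog_arm", "data": {"moves": [[0, 0, 0, 0, 0, -1, 0], [0, 0, 0, 0, 0, -1, 0], [0, 0, 0, 0, 0, 0, 0]]}}

```text
time: 37.05
tool_pos: [0.4922, -0.0174, 0.2626]
ee_rot: [3.137, -0.0, 1.428]
wrist_force: [-3.1, 1.0, 12.3]
width: 0.0477
```

```bash
python3 st.py
```

```text
37.05 [ 0.4922 -0.0174  0.2626] [-3.1  1.  12.3] [ 0.3   0.93 -0.11] [ 3.1368e+00 -4.0000e-04  1.4278e+00] 47.7
```

>>> {"op": "jog_arm", "data": {"moves": [[0, 0, 0, 0, 0, 3, 0], [0, 0, 0, 0, 0, 0, 60], [0, 0, 0, 0, 0, 0, 94], [0, 0, 0, 0, 0, 0, 94], [0, 0, 0, 0, 0, 0, 94], [0, 0, 0, 0, 0, 30, 94], [0, 0, 0, 0, 0, 40, 94], [0, 0, 0, 10, 60, 0, 94], [0, 0, 0, 10, 60, 0, 94], [0, 0, 0, 10, 60, 0, 94], [0, 0, 0, 10, 60, 0, 94], [0, 0, 0, 0, 0, 0, 94]]}}

```text
time: 38.55
tool_pos: [0.5315, 0.2262, 0.3302]
ee_rot: [-3.14, -0.0, 1.434]
wrist_force: [-0.1, -0.7, -0.3]
width: 0.0941
```

```bash
python3 st.py
python3 - <<'E'
from h import *
im=snapshot("side")[:,:,::-1]; cv2.imwrite("pics/z_s.png",im)
n="side"
cv2.imwrite("pics/z_sz.png",cv2.resize(im[140:265,255:375],None,fx=4.8,fy=4.8,interpolation=2))
for z in(.186,.190,.194):
    p,f=fit(im,n,.491,-.0168,171.85,z); print(z,p.round(2),round(f,2))
B=[box(.4910,-.0168,np.radians(-8.15),.13,.048,.156,.190), box(.5150,-.0202,np.radians(-8.15),.13,.048,.122,.156)]
overlay(im,n,B,(265,140,365,240),6,"pics/z_so.png")
im=snapshot("top")[:,:,::-1]; cv2.imwrite("pics/z_t.png",im)
p,f=fit(im,"top",.4925,-.015,171.85,.190); print(p.round(2),round(f,2))
cv2.imwrite("pics/z_tz.png",cv2.resize(im[120:340,100:440],None,fx=2.3,fy=2.3))
E
```

```text
38.55 [0.5315 0.2262 0.3302] [-0.1 -0.7 -0.3] [-0.04  0.01 -0.02] [-3.1397e+00 -2.0000e-04  1.4339e+00] 94.1
0.186 [492.12  -7.8  168.26] -19.69
0.19 [492.59 -13.77 168.35] -20.15
0.194 [492.96 -19.69 168.22] -20.44
[495.55 -16.03 171.62] -24.21
```

View pics/z_sz.png

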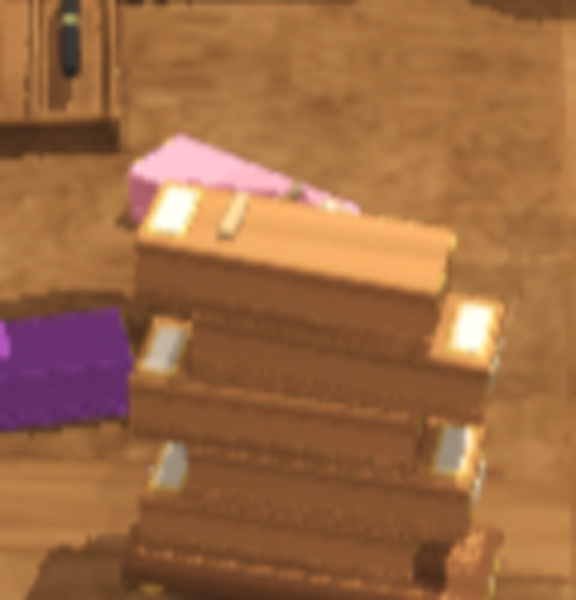

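View pics/z_so.png

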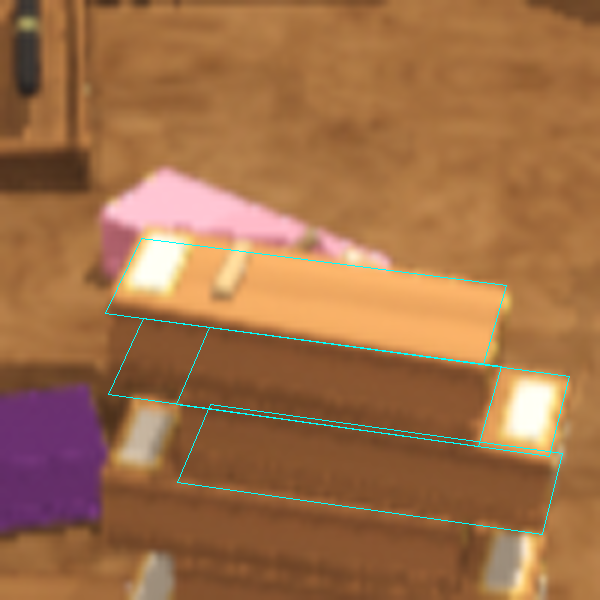

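View pics/z_tz.png

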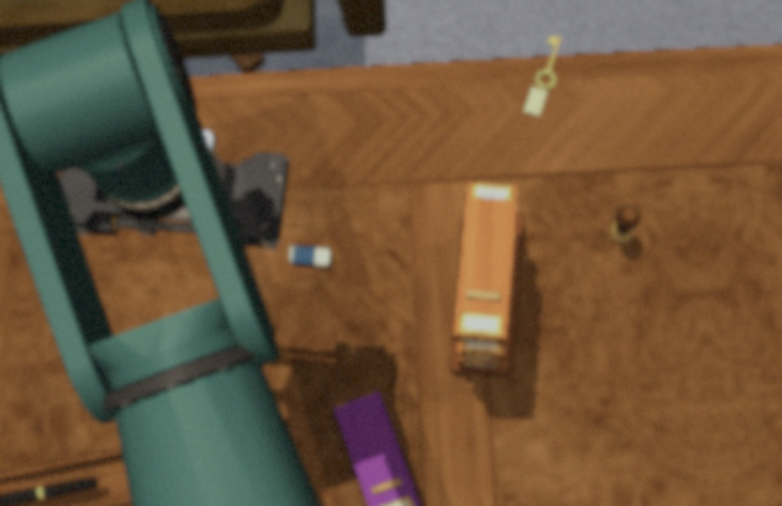

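Run:
```python
from h import *
from scipy.spatial.transform import Rotation as Ro
def fit6(im,n,x,y,yaw,z,edges=(0,1,2,3),sig=.8):
    # fit x, z-like shift, pitch; yaw fixed, y fixed
    g=cv2.GaussianBlur(im,(0,0),sig).astype(float)
    def quad(p,m=0):
        R=Ro.from_euler('ZY',[yaw,p[3]],degrees=True).as_matrix()
        c=np.array([p[0],p[1],p[2]])/1000
        q=np.array([[1,1],[1,-1],[-1,-1],[-1,1]])*[.065+m,.024+m]
        return c+np.c_[q,np.zeros(4)]@R.T
    def cost(p):
        a4,b4=quad(p,.0012),quad(p,-.0012);s=0
        for e in edges:
            t=np.linspace(.08,.92,50)[:,None];f=(e+1)%4
            u1=proj(a4[e]+(a4[f]-a4[e])*t,n);u0=proj(b4[e]+(b4[f]-b4[e])*t,n)
            v=sum(abs(map_coordinates(g[:,:,c],u1.T[::-1],order=1)-map_coordinates(g[:,:,c],u0.T[::-1],order=1)).mean() for c in range(3))
            s-=v*(.13 if e in(1,3) else .048)
        return s+ ((p[1]-y*1000)/5)**2*.3
    best=None
    for d in(-3,0,3):
      for pz in(-3,0,3):
        r=minimize(cost,[x*1000,y*1000,z*1000+pz,d],method="Nelder-Mead",options=dict(maxiter=600,initial_simplex=np.array([x*1000,y*1000,z*1000+pz,d])+np.vstack([np.zeros(4),np.diag([2,1,2,2])])))
        if best is None or r.fun<best.fun:best=r
    return best
for fn,x,y,yaw,z in (("q2_side.png",.4915,-.01655,171.85,.054),("u1.png",.4910,-.0168,171.85,.122),("x1.png",.515,-.0202,-8.15,.156),("z_s.png",.491,-.0168,171.85,.190)):
    r=fit6(cv2.imread("pics/"+fn),"side",x,y,yaw,z); print(fn,r.x.round(2),round(r.fun,2))
```

```text
q2_side.png [ 4.915e+02 -1.521e+01  5.301e+01  2.600e-01] -22.72
u1.png [ 4.9053e+02 -1.6630e+01  1.2158e+02  1.0000e-01] -21.75
x1.png [514.14 -18.1  156.43   2.63] -21.22
z_s.png [492.94 -15.95 191.39  -2.58] -19.68
```

Run:
```python
from h import *
im=cv2.convertScaleAbs(cv2.imread("pics/z_s.png"),alpha=1.9,beta=-30)
B=[box(.4907,-.0168,np.radians(-8.15),.13,.048,.088,.122),box(.5150,-.0202,np.radians(-8.15),.13,.048,.122,.156)]
overlay(im,"side",[],(278,195,363,250),9,"pics/e1.png")
overlay(im,"side",B,(278,195,363,250),9,"pics/e2.png")
```

```text
(no output)
```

View pics/e1.png

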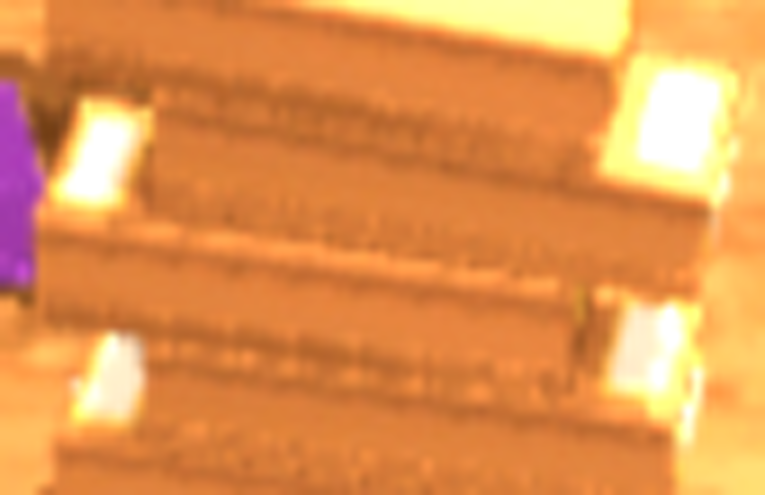

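View pics/e2.png

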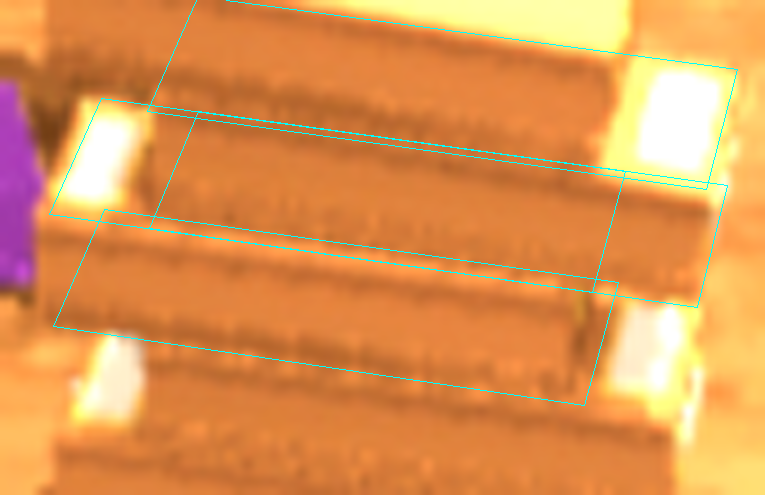

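Run:
```python
from h import *
im=cv2.convertScaleAbs(cv2.imread("pics/z_s.png"),alpha=1.6,beta=-20)
d=np.array([.9899,-.1418])
def P(s): return np.array([.5153,-.0200])+d*s/1000
B=[]
for s,z0 in((-24,.02),(0,.054),(-27.5,.088)):
    B.append(box(*P(s),np.radians(-8.15),.13,.048,z0,z0+.034))
overlay(im,"side",B,(270,205,365,275),8,"pics/e3.png")
im=cv2.convertScaleAbs(cv2.imread("pics/u1.png"),alpha=1.3,beta=0)
overlay(im,"side",B[:2]+[box(*P(-24),np.radians(-8.15),.13,.048,.088,.122)],(270,195,365,275),8,"pics/e4.png")
```

```text
(no output)
```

View pics/e3.png

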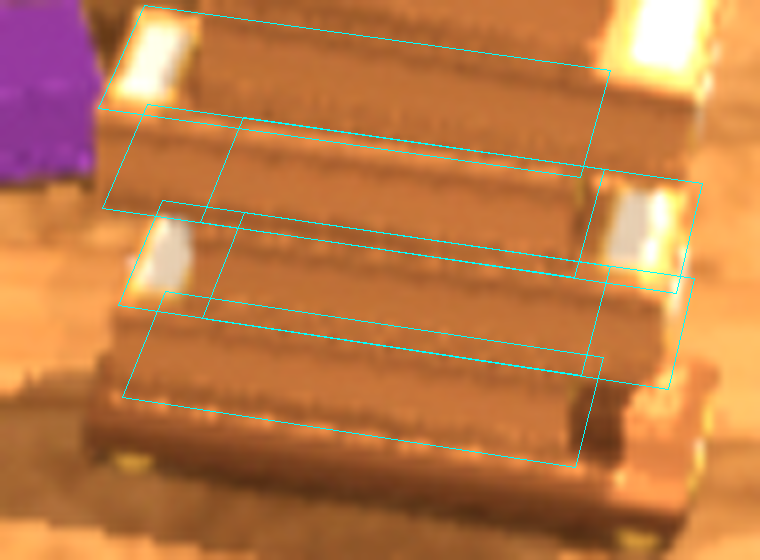

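View pics/e4.png

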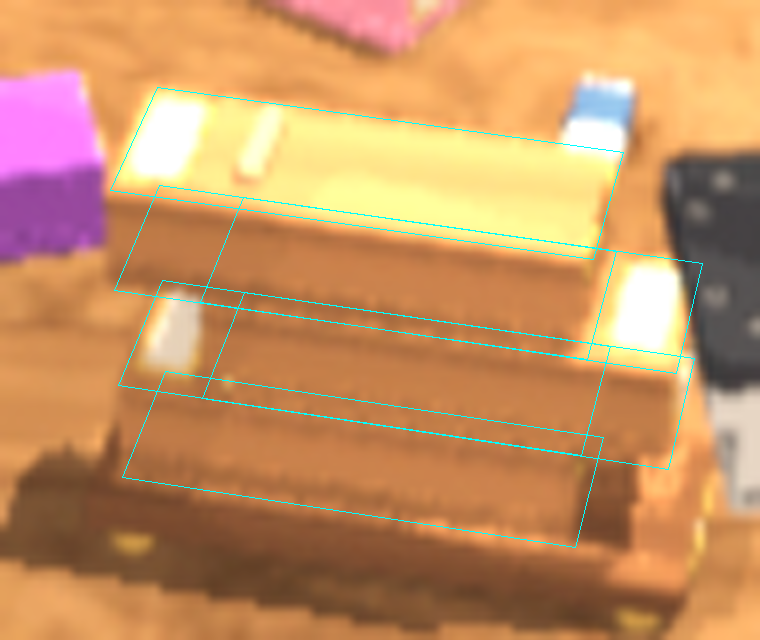

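>>> {"op": "jog_arm", "data": {"moves": [[0, 0, 0, -10, -60, 0, 94], [0, 0, 0, -10, -60, 0, 94], [0, 0, 0, -10, -60, 0, 94], [0, 0, 0, -10, -60, 0, 94], [0, 0, 0, 0, 0, 0, 94], [0, 0, 0, 0, 0, -40, 94], [0, 0, 0, 0, 0, -26, 94], [0, 0, 0, 0, 0, 0, 94]]}}

```text
time: 39.65
tool_pos: [0.4904, -0.0172, 0.2633]
ee_rot: [-3.137, -0.0, 1.428]
wrist_force: [-0.4, 0.3, 0.7]
width: 0.0942
```

```bash
python3 st.py
python3 - <<'E'
from h import *
im=snapshot("side")[:,:,::-1]
cv2.imwrite("pics/aa.png",cv2.resize(im[140:265,255:375],None,fx=4.8,fy=4.8,interpolation=2))
E
```

```text
39.65 [ 0.4904 -0.0172  0.2633] [-0.4  0.3  0.7] [ 0.06 -0.04 -0.01] [-3.1366e+00 -4.0000e-04  1.4275e+00] 94.2
```

View pics/aa.png

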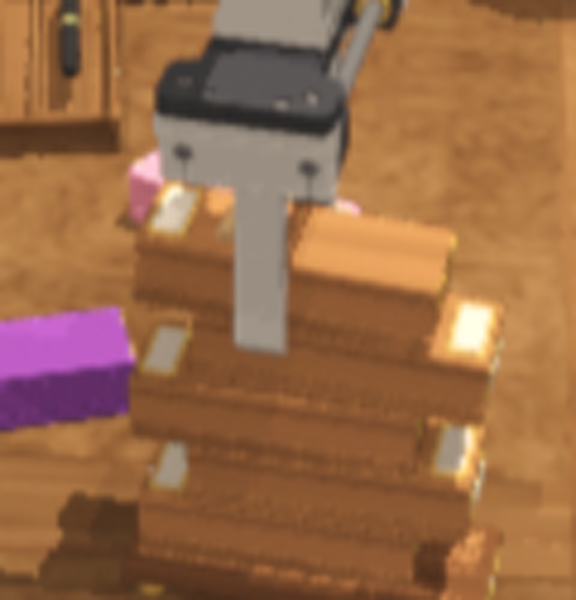

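>>> {"op": "jog_arm", "data": {"moves": [[0, 0, 0, 0, 0, 2, 0], [0, 0, 0, 0, 0, 0, 0], [0, 0, 0, 0, 0, 0, 0], [0, 0, 0, 0, 0, 0, 0], [0, 0, 0, 0, 0, 0, 0], [0, 0, 0, 0, 0, 0, 0], [0, 0, 0, 0, 0, 10, 0], [0, 0, 0, 0, 0, 15, 0], [0, 0, 0, 0, 0, 15, 0], [0, 0, 0, 0, 0, 0, 0]]}}

```text
time: 40.95
tool_pos: [0.4924, -0.0176, 0.31]
ee_rot: [3.137, -0.0, 1.428]
wrist_force: [-0.2, -0.1, -2.1]
width: 0.0478
```

```bash
python3 st.py
python3 - <<'E'
from h import *
im=snapshot("side")[:,:,::-1];cv2.imwrite("pics/ab.png",im)
cv2.imwrite("pics/abz.png",cv2.resize(im[120:265,255:375],None,fx=4.1,fy=4.1,interpolation=2))
E
```

```text
40.95 [ 0.4924 -0.0176  0.31  ] [-0.2 -0.1 -2.1] [0.   0.01 0.04] [ 3.1372 -0.      1.4279] 47.8
```

View pics/abz.png

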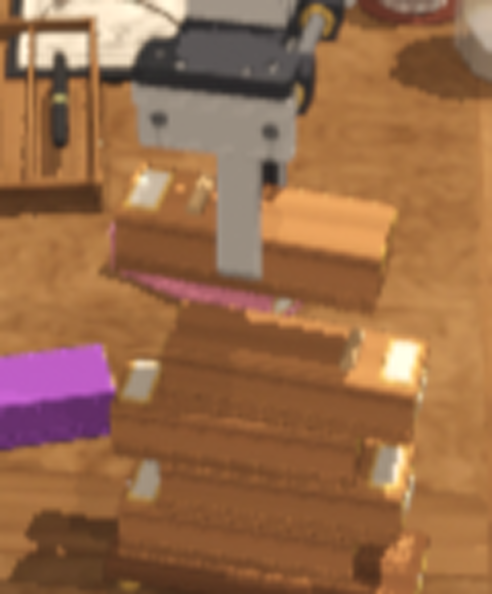

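>>> {"op": "jog_arm", "data": {"moves": [[0, 0, 0, -12, -45, 0, 0], [0, 0, 0, -15, -45, 0, 0], [0, 0, 0, -15, -45, 0, 0], [0, 0, 0, -10, -37, -10, 0], [0, 0, 0, 0, 0, -50, 0], [0, 0, 0, 0, 0, -50, 0], [0, 0, 0, 0, 0, -50, 0], [0, 0, 0, 0, 0, -30, 0], [0, 0, 0, 0, 0, -7, 0], [0, 0, 0, 0, 0, 0, 0]]}}

```text
time: 42.25
tool_pos: [0.44, -0.1896, 0.1109]
ee_rot: [3.141, -0.0, 1.428]
wrist_force: [-0.7, 0.1, -1.6]
width: 0.0477
```

```bash
python3 st.py
```

```text
42.25 [ 0.44   -0.1896  0.1109] [-0.7  0.1 -1.6] [ 0.06 -0.06 -0.02] [ 3.1409e+00 -1.0000e-04  1.4279e+00] 47.7
```

>>> {"op": "jog_arm", "data": {"moves": [[0, 0, 0, 0, 0, -2, 0], [0, 0, 0, 0, 0, -2, 0], [0, 0, 0, 0, 0, 0, 60], [0, 0, 0, 0, 0, 0, 94], [0, 0, 0, 0, 0, 0, 94], [0, 0, 0, 0, 0, 0, 94]]}}

```text
time: 43.0
tool_pos: [0.4397, -0.1895, 0.1065]
ee_rot: [-3.142, -0.0, 1.428]
wrist_force: [-0.2, 0.5, -0.2]
width: 0.0847
```

>>> {"op": "jog_arm", "data": {"moves": [[0, 0, 0, 0, 0, 50, 94], [0, 0, 0, 0, 0, 50, 94], [0, 0, 0, 0, -10, 50, 94], [0, 0, 0, 0, 0, 0, 94]]}}

```text
time: 43.5
tool_pos: [0.4414, -0.2009, 0.2618]
ee_rot: [3.132, 0.004, 1.427]
wrist_force: [0.2, 0.2, -1.1]
width: 0.0941
```

```bash
python3 st.py
python3 - <<'E'
from h import *
im=snapshot("side")[:,:,::-1];cv2.imwrite("pics/ac.png",im)
cv2.imwrite("pics/acz.png",cv2.resize(im[150:340,225:405],None,fx=3.1,fy=3.1,interpolation=2))
im=snapshot("top")[:,:,::-1];cv2.imwrite("pics/act.png",im)
cv2.imwrite("pics/actz.png",cv2.resize(im[160:320,250:420],None,fx=3.6,fy=3.6,interpolation=2))
E
```

```text
43.5 [ 0.4414 -0.2009  0.2618] [ 0.2  0.2 -1.1] [ 0.03 -0.03 -0.01] [3.1319 0.0042 1.4273] 94.1
```

View pics/acz.png

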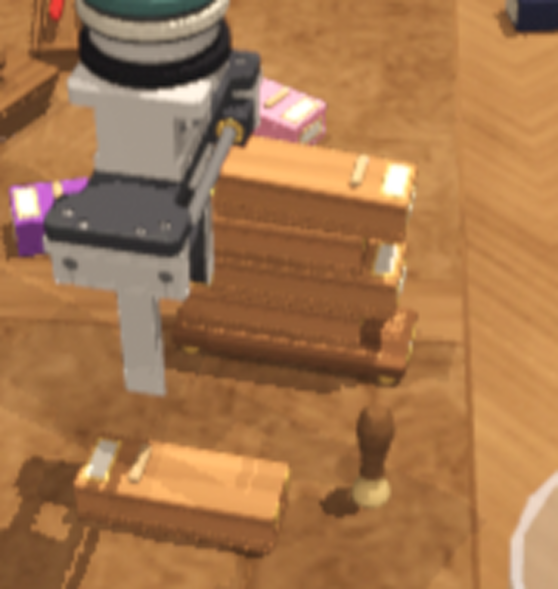

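View pics/actz.png

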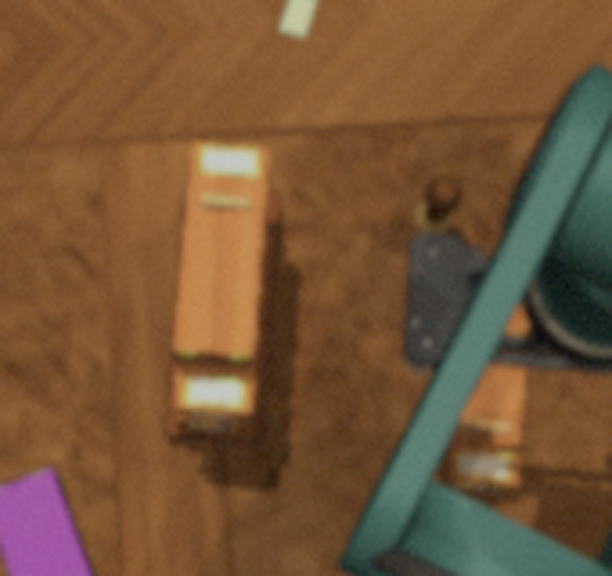

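>>> {"op": "jog_arm", "data": {"moves": [[0, 0, 0, 0, 30, 40, 94], [0, 0, 0, 10, 60, 0, 94], [0, 0, 0, 10, 60, 0, 94], [0, 0, 0, 10, 60, 0, 94], [0, 0, 0, 10, 60, 0, 94], [0, 0, 0, 10, 60, 0, 94], [0, 0, 0, 10, 50, 0, 94], [0, 0, 0, 0, 0, 0, 94]]}}

```text
time: 44.6
tool_pos: [0.4988, 0.1835, 0.2932]
ee_rot: [-3.136, 0.001, 1.433]
wrist_force: [0.3, 0.5, -0.2]
width: 0.0937
```

```bash
python3 st.py
python3 - <<'E'
from h import *
im=snapshot("side")[:,:,::-1];cv2.imwrite("pics/ad.png",im)
im2=snapshot("top")[:,:,::-1];cv2.imwrite("pics/adt.png",im2)
cv2.imwrite("pics/adz.png",cv2.resize(im[150:270,255:375],None,fx=4.9,fy=4.9,interpolation=2))
d=np.array([.9899,-.1418])
def P(s): return np.array([.5153,-.0200])+d*s/1000
B=[box(*P(s),np.radians(-8.15),.13,.048,z0,z0+.034) for s,z0 in((-24,.02),(0,.054),(-24,.088),(0,.122))]
overlay(im,"side",B,(265,165,365,275),5.4,"pics/ado.png")
E
```

```text
44.6 [0.4988 0.1835 0.2932] [ 0.3  0.5 -0.2] [ 0.04 -0.03 -0.  ] [-3.1361e+00  1.4000e-03  1.4335e+00] 93.7
```

View pics/adz.png

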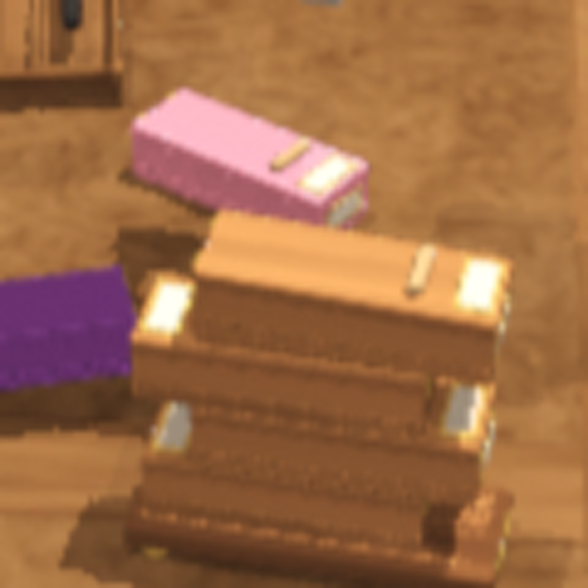

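View pics/ado.png

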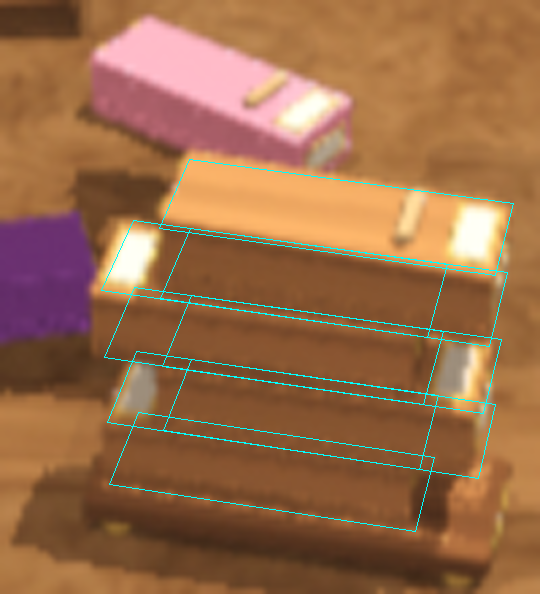

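Run:
```python
from h import *
from scipy.spatial.transform import Rotation as Ro
code='''
def fit6(im,n,x,y,yaw,z,edges=(0,1,2,3),sig=.8):
    from scipy.spatial.transform import Rotation as Ro
    g=cv2.GaussianBlur(im,(0,0),sig).astype(float)
    def quad(p,m=0):
        R=Ro.from_euler('ZY',[yaw,p[3]],degrees=True).as_matrix()
        c=np.array([p[0],p[1],p[2]])/1000
        q=np.array([[1,1],[1,-1],[-1,-1],[-1,1]])*[.065+m,.024+m]
        return c+np.c_[q,np.zeros(4)]@R.T
    def cost(p):
        a4,b4=quad(p,.0012),quad(p,-.0012);s=0
        for e in edges:
            t=np.linspace(.08,.92,50)[:,None];f=(e+1)%4
            u1=proj(a4[e]+(a4[f]-a4[e])*t,n);u0=proj(b4[e]+(b4[f]-b4[e])*t,n)
            v=sum(abs(map_coordinates(g[:,:,c],u1.T[::-1],order=1)-map_coordinates(g[:,:,c],u0.T[::-1],order=1)).mean() for c in range(3))
            s-=v*(.13 if e in(1,3) else .048)
        return s+ ((p[1]-y*1000)/5)**2*.3
    best=None
    for d in(-3,0,3):
      for pz in(-3,0,3):
        r=minimize(cost,[x*1000,y*1000,z*1000+pz,d],method="Nelder-Mead",options=dict(maxiter=600,initial_simplex=np.array([x*1000,y*1000,z*1000+pz,d])+np.vstack([np.zeros(4),np.diag([2,1,2,2])])))
        if best is None or r.fun<best.fun:best=r
    return best
'''
open("h.py","a").write(code); exec(code)
im=cv2.imread("pics/ad.png")
r=fit6(im,"side",.515,-.0202,-8.15,.156);print(r.x.round(2),r.fun)
# vertical-edge check: profile across near face bottom rows for cases: print near-left and near-right columns
d=np.array([.9899,-.1418]);nn=np.array([.1418,.9899])
g=cv2.GaussianBlur(im,(0,0),.7).astype(float).sum(2)
for fn in("q2_side.png","u1.png","z_s.png","ad.png"):
    g=cv2.GaussianBlur(cv2.imread("pics/"+fn),(0,0),.7).astype(float).sum(2)
    out=[]
    for k,(s0,zz) in enumerate(((-24,.02),(0,.054),(-24,.088),(0,.122),(-24,.156))):
        for end in(-65,65):
            best=[]
            for zf in(.010,.014,.018,.022):
                ss=np.arange(-8,8.01,.25)
                X=np.array([np.r_[np.array([.5153,-.02])+d*(s0+end+s)/1000-nn*.024,zz+zf] for s in ss])
                v=map_coordinates(g,proj(X,"side").T[::-1],order=1)
                best.append(v)
            v=np.mean(best,0);gr=np.gradient(v);i=np.argmax(abs(gr)); out.append((k+1,end,ss[i],round(gr[i],1)))
    print(fn,[(a,b,float(c),float(e)) for a,b,c,e in out])
```

```text
[513.7  -19.25 157.05   2.16] -22.452820966148092
q2_side.png [(1, -65, -4.25, -5.2), (1, 65, 1.0, 3.3), (2, -65, -2.0, -7.9), (2, 65, 5.5, -0.7), (3, -65, 5.75, 2.1), (3, 65, 2.25, 1.5), (4, -65, -3.0, 0.3), (4, 65, -6.0, 1.1), (5, -65, 5.25, -1.1), (5, 65, 6.25, -7.1)]
u1.png [(1, -65, -4.25, -5.2), (1, 65, 0.0, -4.9), (2, -65, -1.25, -7.1), (2, 65, -0.25, 5.6), (3, -65, -2.0, -1.7), (3, 65, 6.25, 11.2), (4, -65, -2.0, -8.0), (4, 65, -6.25, -11.3), (5, -65, 7.75, 0.3), (5, 65, 6.25, -8.2)]
z_s.png [(1, -65, -6.5, -2.7), (1, 65, -2.25, -5.2), (2, -65, -3.5, -6.1), (2, 65, -2.5, 5.6), (3, -65, -4.25, 1.1), (3, 65, 4.25, 7.3), (4, -65, -5.25, -8.1), (4, 65, 0.0, 3.0), (5, -65, -0.75, -3.4), (5, 65, 8.0, 10.6)]
ad.png [(1, -65, -6.5, -2.7), (1, 65, -2.25, -5.2), (2, -65, -3.5, -6.0), (2, 65, -2.5, 5.8), (3, -65, -4.25, 1.1), (3, 65, 4.25, 7.2), (4, -65, -4.25, -15.9), (4, 65, -0.5, 3.5), (5, -65, -8.0, -4.4), (5, 65, 8.0, 10.9)]
```

Run:
```python
from h import *
d=np.array([.9899,-.1418]);nn=np.array([.1418,.9899])
for fn,x,y,yw,z in(("q2_top",.493,-.014,171.85,.054),("u1t",.493,-.0145,171.85,.122),("x1t",.517,-.018,-8.15,.156),("z_t",.495,-.015,171.85,.19),("adt",.517,-.018,-8.15,.156)):
    im=cv2.imread(f"pics/{fn}.png")
    for sg in(.7,1.2):
        p,f=fit(im,"top",x,y,yw,z,sig=sg); P=p[:2]-[515.3,-20]
        print(fn,z,p.round(2),"s",(P@d).round(2),"lat",(P@nn).round(2),round(f,1))
im=cv2.imread("pics/adt.png");cv2.imwrite("pics/adtz.png",cv2.resize(im[190:300,280:345],None,fx=5.4,fy=5.4,interpolation=2))
```

```text
q2_top 0.054 [493.44 -13.78 171.52] s -22.52 lat 3.05 -23.0
q2_top 0.054 [493.22 -13.83 171.46] s -22.73 lat 2.97 -19.2
u1t 0.122 [491.8  -14.92 171.78] s -23.99 lat 1.7 -26.9
u1t 0.122 [491.8  -15.07 171.71] s -23.96 lat 1.55 -22.6
x1t 0.156 [517.21 -18.12  -7.92] s 1.63 lat 2.13 -27.0
x1t 0.156 [517.23 -18.21  -8.01] s 1.66 lat 2.05 -22.1
z_t 0.19 [495.49 -15.96 171.72] s -20.18 lat 1.19 -27.2
z_t 0.19 [495.56 -16.04 171.61] s -20.1 lat 1.12 -22.4
adt 0.156 [515.95 -17.94  -7.99] s 0.35 lat 2.14 -27.0
adt 0.156 [516.12 -18.02  -8.04] s 0.53 lat 2.07 -22.2
```

View pics/adtz.png

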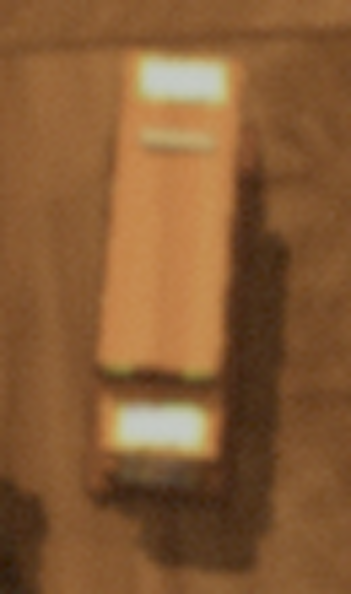

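>>> {"op": "jog_arm", "data": {"moves": [[0, 0, 0, 4, -50, 0, 94], [0, 0, 0, 4, -50, 0, 94], [0, 0, 0, 4, -50, 0, 94], [0, 0, -0.002, 3, -53, 0, 94], [0, 0, 0, 0, 0, 0, 94], [0, 0, 0, 0, 0, -30, 94], [0, 0, 0, 0, 0, -29, 94], [0, 0, 0, 0, 0, 0, 94]]}}

```text
time: 45.7
tool_pos: [0.5127, -0.0223, 0.2345]
ee_rot: [-3.135, -0.0, 1.425]
wrist_force: [0.1, 0.9, -0.1]
width: 0.094
```

```bash
python3 st.py
```

```text
45.7 [ 0.5127 -0.0223  0.2345] [ 0.1  0.9 -0.1] [ 0.01 -0.02  0.05] [-3.1347e+00 -4.0000e-04  1.4253e+00] 94.0
```

>>> {"op": "jog_arm", "data": {"moves": [[0, 0, 0.002, 0, 2, 0, 94], [0, 0, 0, 0, 0, 0, 0], [0, 0, 0, 0, 0, 0, 0], [0, 0, 0, 0, 0, 0, 0], [0, 0, 0, 0, 0, 0, 0], [0, 0, 0, 0, 0, 0, 0], [0, 0, 0, 0, 0, 0, 0]]}}

```text
time: 46.58
tool_pos: [0.5147, -0.0204, 0.2375]
ee_rot: [-3.141, -0.0, 1.428]
wrist_force: [-0.0, 0.3, 0.5]
width: 0.0478
```

```bash
python3 st.py
```

```text
46.575 [ 0.5147 -0.0204  0.2375] [-0.   0.3  0.5] [ 0.08  0.04 -0.  ] [-3.1415e+00 -3.0000e-04  1.4279e+00] 47.8
```

>>> {"op": "jog_arm", "data": {"moves": [[0, 0, 0, 0, 0, 8, 0], [0, 0, 0, 0, 0, 12, 0], [0, 0, 0, 0, 0, 0, 0], [0, 0, 0, 0, 0, 0, 0]]}}

```text
time: 47.08
tool_pos: [0.5147, -0.0205, 0.2576]
ee_rot: [3.141, -0.0, 1.428]
wrist_force: [0.5, -0.2, -1.2]
width: 0.0479
```

```bash
python3 st.py
python3 - <<'E'
from h import *
im=snapshot("side")[:,:,::-1];cv2.imwrite("pics/ae.png",im)
cv2.imwrite("pics/aez.png",cv2.resize(im[140:265,255:375],None,fx=4.8,fy=4.8,interpolation=2))
d=np.array([.9899,-.1418])
def P(s): return np.array([.5153,-.0200])+d*s/1000
t=get_obs()["tool_pos"];z=t[2]-.110
B=[box(*P(s),np.radians(-8.15),.13,.048,z0,z0+.034) for s,z0 in((-27,.088),)]
B.append(box(t[0]-.001,t[1],np.radians(-8.15),.13,.048,z,z+.034))
B.append(box(*P(-27-28),np.radians(-8.15),.008,.03,.122,.128))
overlay(im,"side",B,(265,140,365,250),5.4,"pics/aeo.png")
E
```

```text
47.075 [ 0.5147 -0.0205  0.2576] [ 0.5 -0.2 -1.2] [ 0.01 -0.01 -0.06] [ 3.1413e+00 -1.0000e-04  1.4279e+00] 47.9
```

View pics/aeo.png

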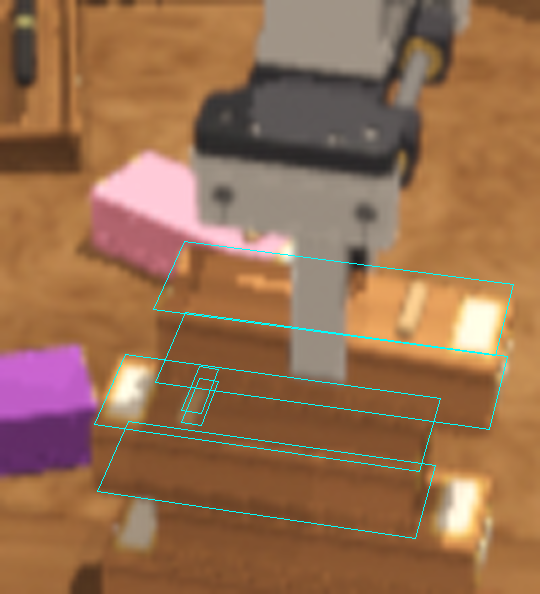

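View pics/aez.png

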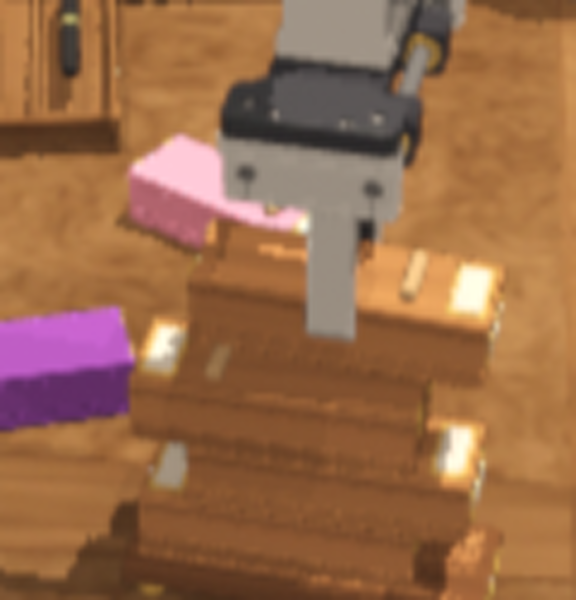

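>>> {"op": "jog_arm", "data": {"moves": [[0, 0, 0, -2.2, 0.3, -8, 0], [0, 0, 0, 0, 0, -7, 0], [0, 0, 0, 0, 0, -4, 0], [0, 0, 0, 0, 0, -2, 0], [0, 0, 0, 0, 0, 0, 0]]}}

```text
time: 47.75
tool_pos: [0.5126, -0.0202, 0.2373]
ee_rot: [3.141, 0.0, 1.428]
wrist_force: [-1.3, 0.3, 3.5]
width: 0.0473
```

```bash
python3 st.py
```

```text
47.75 [ 0.5126 -0.0202  0.2373] [-1.3  0.3  3.5] [-0.01  0.29 -0.06] [3.1407 0.     1.4279] 47.3
```

>>> {"op": "jog_arm", "data": {"moves": [[0, 0, 0, 0, 0, -1, 0], [0, 0, 0, 0, 0, 0, 0]]}}

```text
time: 48.0
tool_pos: [0.5131, -0.0203, 0.2371]
ee_rot: [3.139, 0.0, 1.428]
wrist_force: [-2.1, 0.7, 6.0]
width: 0.0477
```

```bash
python3 st.py
```

```text
48.0 [ 0.5131 -0.0203  0.2371] [-2.1  0.7  6. ] [-0.04  0.16  0.01] [3.1386 0.     1.4279] 47.7
```

>>> {"op": "jog_arm", "data": {"moves": [[0, 0, 0, 0, 0, -1, 0], [0, 0, 0, 0, 0, 0, 0]]}}

```text
time: 48.25
tool_pos: [0.5133, -0.0204, 0.2369]
ee_rot: [3.137, 0.0, 1.428]
wrist_force: [-1.8, 0.0, 8.3]
width: 0.0481
```

```bash
python3 st.py
```

```text
48.25 [ 0.5133 -0.0204  0.2369] [-1.8  0.   8.3] [-0.08  0.16 -0.02] [3.1372e+00 1.0000e-04 1.4279e+00] 48.1
```

>>> {"op": "jog_arm", "data": {"moves": [[0, 0, 0, 0, 0, 2, 0], [0, 0, 0, 0, 0, 0, 55], [0, 0, 0, 0, 0, 0, 60], [0, 0, 0, 0, 0, 0, 70]]}}

```text
time: 48.75
tool_pos: [0.5124, -0.0202, 0.2359]
ee_rot: [-3.141, -0.0, 1.428]
wrist_force: [-0.4, 0.5, 0.5]
width: 0.0666
```

```bash
python3 st.py
python3 - <<'E'
from h import *
im=snapshot("side")[:,:,::-1];cv2.imwrite("pics/af.png",im)
cv2.imwrite("pics/afz.png",cv2.resize(im[140:265,255:375],None,fx=4.8,fy=4.8,interpolation=2))
r=fit6(im,"side",.512,-.0202,-8.15,.156);print(r.x.round(2),r.fun)
E
```

```text
48.75 [ 0.5124 -0.0202  0.2359] [-0.4  0.5  0.5] [ 0.   -0.04  0.04] [-3.1406e+00 -1.0000e-04  1.4279e+00] 66.6
[508.67 -20.6  152.72  -6.29] -13.238478439442789
```

View pics/afz.png

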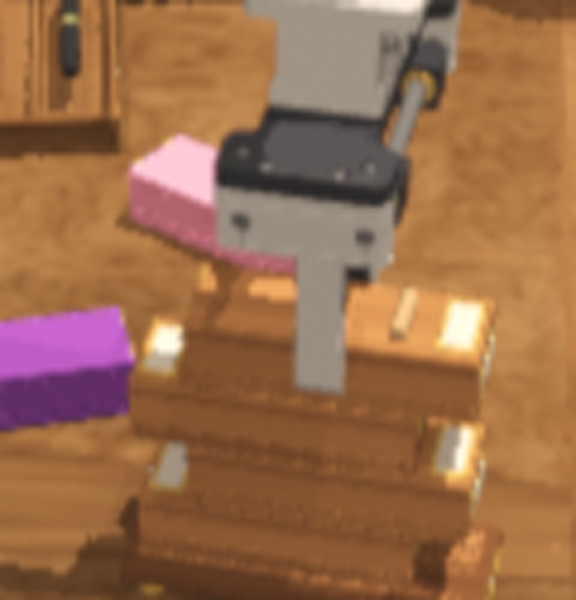

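Now it seems to have dropped; back off for a clear look.

>>> {"op": "jog_arm", "data": {"moves": [[0, 0, 0, 0, 0, 0, 94], [0, 0, 0, 0, 0, 0, 94], [0, 0, 0, 0, 0, 40, 94], [0, 0, 0, 0, 0, 30, 94], [0, 0, 0, 0, 60, 0, 94], [0, 0, 0, 0, 60, 0, 94], [0, 0, 0, 0, 60, 0, 94], [0, 0, 0, 0, 20, 0, 94], [0, 0, 0, 0, 0, 0, 94]]}}

```text
time: 49.92
tool_pos: [0.5124, 0.1804, 0.3063]
ee_rot: [-3.141, 0.001, 1.43]
wrist_force: [0.0, -0.4, 0.5]
width: 0.0941
```

```bash
cat > chk.py <<'E'
from h import *
import sys
tag=sys.argv[1]; x,y,yaw,z=map(float,sys.argv[2:6])
im=snapshot("side")[:,:,::-1].copy();cv2.imwrite(f"pics/{tag}.png",im)
it=snapshot("top")[:,:,::-1].copy();cv2.imwrite(f"pics/{tag}t.png",it)
cv2.imwrite(f"pics/{tag}z.png",cv2.resize(im[140:265,255:375],None,fx=4.8,fy=4.8,interpolation=2))
d=np.array([.9899,-.1418]);nn=np.array([.1418,.9899])
r=fit6(im,"side",x,y,yaw,z);P=r.x[:2]-[515.3,-20];print("side",r.x.round(2),"s",(P@d).round(2),r.fun.round(2))
p,f=fit(it,"top",x+.001,y+.002,yaw,z,sig=.8);P=p[:2]-[515.3,-20];print("top",p.round(2),"s",(P@d).round(2),"lat",(P@nn).round(2))
g=cv2.GaussianBlur(im,(0,0),.7).astype(float).sum(2);out=[]
for k,(s0,zz) in enumerate(((-24,.02),(0,.054),(-24,.088),(0,.122),(-24,.156))):
    for end in(-65,65):
        ss=np.arange(-8,8.01,.25);vs=[]
        for zf in(.010,.014,.018,.022):
            X=np.array([np.r_[np.array([.5153,-.02])+d*(s0+end+s)/1000-nn*.024,zz+zf] for s in ss])
            vs.append(map_coordinates(g,proj(X,"side").T[::-1],order=1))
        v=np.mean(vs,0);gr=np.gradient(v);i=np.argmax(abs(gr)); out.append((k+1,end,float(ss[i])))
print(out)
E
python3 st.py; python3 chk.py ag .512 -.0202 -8.15 .156
```

```text
49.925 [0.5124 0.1804 0.3063] [ 0.  -0.4  0.5] [-0.    0.02 -0.  ] [-3.1414e+00  8.0000e-04  1.4300e+00] 94.1
side [ 5.0990e+02 -1.8450e+01  1.5442e+02 -4.0000e-01] s -5.57 -21.68
top [512.23 -18.16  -8.05] s -3.3 lat 1.39
[(1, -65, -6.5), (1, 65, -2.25), (2, -65, -3.5), (2, 65, -2.5), (3, -65, -4.25), (3, 65, 4.0), (4, -65, -5.25), (4, 65, -2.5), (5, -65, -1.75), (5, 65, 4.25)]
```

View pics/agz.png

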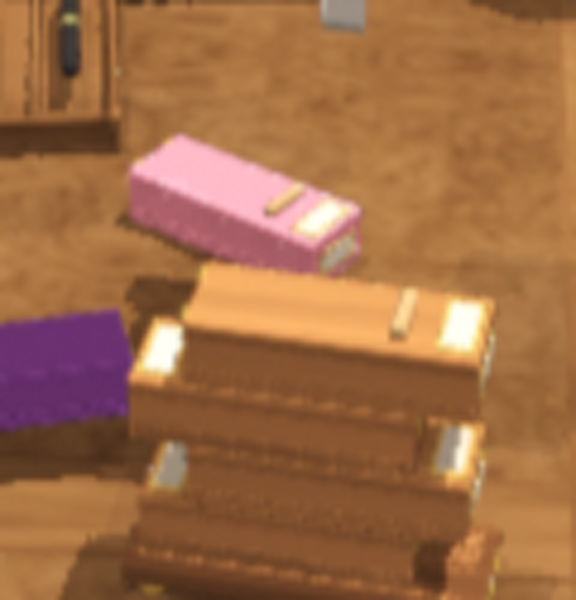

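>>> {"op": "jog_arm", "data": {"moves": [[0, 0, 0, -12, -60, 0, 94], [0, 0, 0, -12, -62, 0, 94], [0, 0, 0, -12, -62, 0, 94], [0, 0, 0, -12, -62, 0, 94], [0, 0, 0, -12, -62, 0, 94], [0, 0, 0, -12, -62, -20, 94], [0, 0, 0, 0, 0, -60, 94], [0, 0, 0, 0, 0, -60, 94], [0, 0, 0, 0, 0, 0, 94]]}}

```text
time: 51.15
tool_pos: [0.4372, -0.1839, 0.1621]
ee_rot: [-3.129, -0.004, 1.424]
wrist_force: [0.3, -0.4, 1.0]
width: 0.0939
```

```bash
python3 st.py
python3 - <<'E'
from h import *
im=snapshot("side")[:,:,::-1];cv2.imwrite("pics/ah.png",im)
cv2.imwrite("pics/ahz.png",cv2.resize(im[180:340,225:405],None,fx=3.6,fy=3.6,interpolation=2))
p,f=fit(im,"side",.44,-.19,171.85,.034);print(p,f)
E
```

```text
51.15 [ 0.4372 -0.1839  0.1621] [ 0.3 -0.4  1. ] [ 0.01 -0.01  0.01] [-3.1289 -0.0045  1.4245] 93.9
[ 442.55808141 -190.82352855  171.78983728] -25.286030287798354
```

View pics/ahz.png

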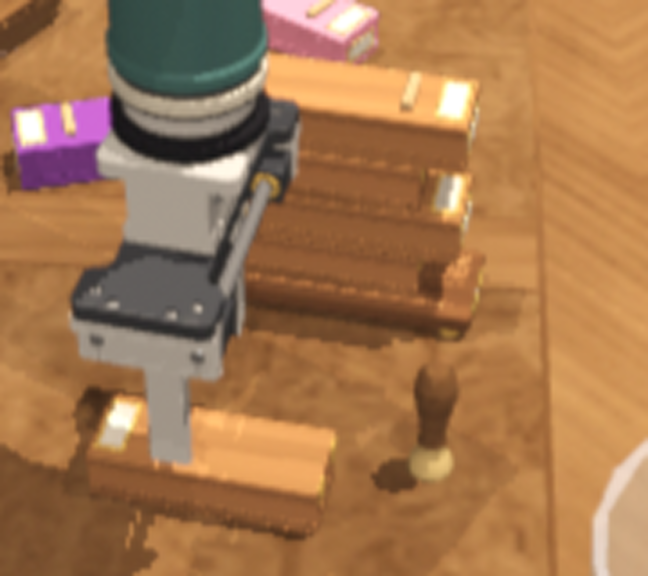

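>>> {"op": "jog_arm", "data": {"moves": [[0, 0, 0, 4, -4, 0, 94], [0, 0, 0, 0, 0, 0, 94], [0, 0, 0, 0, 0, 0, 94]]}}

```text
time: 51.58
tool_pos: [0.4467, -0.1886, 0.1697]
ee_rot: [3.138, 0.001, 1.428]
wrist_force: [-0.0, -0.0, 0.5]
width: 0.0938
```

```bash
python3 st.py
```

```text
51.575 [ 0.4467 -0.1886  0.1697] [-0.  -0.   0.5] [ 0.08 -0.04 -0.03] [3.1380e+00 1.4000e-03 1.4283e+00] 93.8
```

>>> {"op": "jog_arm", "data": {"moves": [[0, 0, 0, -3, -2, -30, 94], [0, 0, 0, 0, 0, -30, 94], [0, 0, 0, 0, 0, -4, 94], [0, 0, 0, 0, 0, 0, 94], [0, 0, 0, 0, 0, 0, 0], [0, 0, 0, 0, 0, 0, 0], [0, 0, 0, 0, 0, 0, 0], [0, 0, 0, 0, 0, 0, 0], [0, 0, 0, 0, 0, 0, 0], [0, 0, 0, 0, 0, 0, 0]]}}

```text
time: 52.82
tool_pos: [0.4427, -0.1902, 0.1037]
ee_rot: [-3.142, -0.0, 1.428]
wrist_force: [-0.5, -0.4, 1.2]
width: 0.0481
```

```bash
python3 st.py
```

```text
52.825 [ 0.4427 -0.1902  0.1037] [-0.5 -0.4  1.2] [-0.04  0.03  0.01] [-3.1416e+00 -1.0000e-04  1.4279e+00] 48.1
```

>>> {"op": "jog_arm", "data": {"moves": [[0, 0, 0, 0, 0, 10, 0], [0, 0, 0, 0, 0, 50, 0], [0, 0, 0, 0, 0, 60, 0], [0, 0, 0, 0, 0, 60, 0], [0, 0, 0, 0, 0, 6, 0], [0, 0, 0, 0, 0, 0, 0]]}}

```text
time: 53.58
tool_pos: [0.4425, -0.1901, 0.2898]
ee_rot: [3.141, 0.0, 1.428]
wrist_force: [-0.1, 0.4, -2.3]
width: 0.0478
```

```bash
python3 st.py
```

```text
53.575 [ 0.4425 -0.1901  0.2898] [-0.1  0.4 -2.3] [ 0.01 -0.03  0.02] [3.1412 0.     1.4279] 47.8
```

>>> {"op": "jog_arm", "data": {"moves": [[0, 0, 0, 12, 45, 0, 0], [0, 0, 0, 12, 45, 0, 0], [0, 0, 0, 12, 45, 0, 0], [0, 0, 0, 9, 38.5, 0, 0], [0, 0, 0, 0, 0, 0, 0], [0, 0, 0, 0, 0, -12, 0], [0, 0, 0, 0, 0, 0, 0]]}}

```text
time: 54.45
tool_pos: [0.4866, -0.0175, 0.2749]
ee_rot: [-3.137, 0.0, 1.426]
wrist_force: [-0.4, 0.3, 0.3]
width: 0.0483
```

```bash
python3 st.py
python3 - <<'E'
from h import *
im=snapshot("side")[:,:,::-1];cv2.imwrite("pics/ai.png",im)
d=np.array([.9899,-.1418])
def P(s): return np.array([.5153,-.0200])+d*s/1000
t=get_obs()["tool_pos"];z=t[2]-.1037
B=[]
B.append(box(t[0]-.0001,t[1],np.radians(-8.15),.13,.048,z,z+.034))
B.append(box(*P(-4.4),np.radians(-8.15),.13,.048,.122,.156))
B.append(box(*P(-4.4+28),np.radians(-8.15),.008,.03,.156,.162))
overlay(im,"side",B,(265,140,365,250),5.4,"pics/aio.png")
E
```

```text
54.45 [ 0.4866 -0.0175  0.2749] [-0.4  0.3  0.3] [ 0.02 -0.01 -0.04] [-3.1365e+00  3.0000e-04  1.4263e+00] 48.3
```

View pics/aio.png

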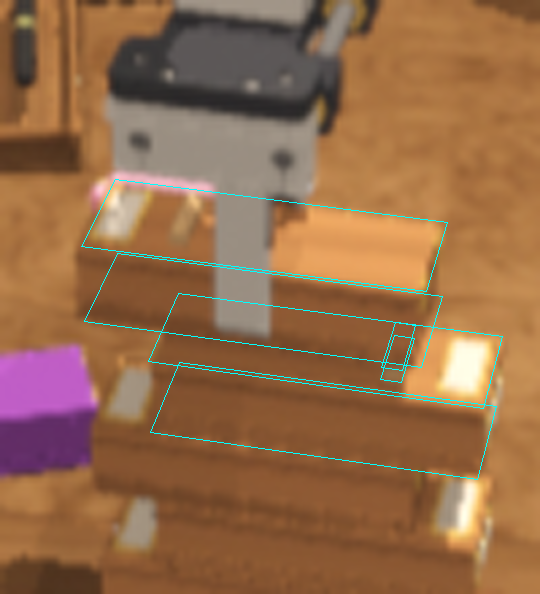

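>>> {"op": "jog_arm", "data": {"moves": [[0, 0, 0, 0, 0, 0, 0], [0, 0, 0, 0, 0, -6, 0], [0, 0, 0, 0, 0, -5, 0], [0, 0, 0, 0, 0, 0, 0]]}}

```text
time: 55.0
tool_pos: [0.4874, -0.0167, 0.2659]
ee_rot: [-3.14, -0.0, 1.428]
wrist_force: [-0.1, -0.3, -1.5]
width: 0.0474
```

```bash
python3 st.py
```

```text
55.0 [ 0.4874 -0.0167  0.2659] [-0.1 -0.3 -1.5] [ 0.04 -0.07  0.  ] [-3.1403e+00 -1.0000e-04  1.4278e+00] 47.4
```

>>> {"op": "jog_arm", "data": {"moves": [[0, 0, 0, 0, 0, -2, 0], [0, 0, 0, 0, 0, 0, 0]]}}

```text
time: 55.25
tool_pos: [0.4877, -0.0166, 0.2646]
ee_rot: [-3.142, -0.0, 1.428]
wrist_force: [-0.9, 0.4, -1.7]
width: 0.0474
```

```bash
python3 st.py
```

```text
55.25 [ 0.4877 -0.0166  0.2646] [-0.9  0.4 -1.7] [-0.    0.05 -0.02] [-3.1415e+00 -1.0000e-04  1.4280e+00] 47.4
```

>>> {"op": "jog_arm", "data": {"moves": [[0, 0, 0, 0, 0, -1, 0], [0, 0, 0, 0, 0, 0, 0]]}}

```text
time: 55.5
tool_pos: [0.4877, -0.0166, 0.2636]
ee_rot: [3.142, -0.0, 1.428]
wrist_force: [0.6, -0.4, -0.5]
width: 0.048
```

```bash
python3 st.py
```

```text
55.5 [ 0.4877 -0.0166  0.2636] [ 0.6 -0.4 -0.5] [0.03 0.03 0.01] [ 3.1416e+00 -1.0000e-04  1.4279e+00] 48.0
```

>>> {"op": "jog_arm", "data": {"moves": [[0, 0, 0, 0, 0, -1, 0], [0, 0, 0, 0, 0, -1, 0], [0, 0, 0, 0, 0, 0, 0]]}}

```text
time: 55.88
tool_pos: [0.4878, -0.0167, 0.2617]
ee_rot: [3.141, -0.0, 1.428]
wrist_force: [1.1, 0.8, -2.0]
width: 0.0476
```

```bash
python3 st.py
```

```text
55.875 [ 0.4878 -0.0167  0.2617] [ 1.1  0.8 -2. ] [-0.03 -0.11  0.  ] [ 3.1411e+00 -1.0000e-04  1.4279e+00] 47.6
```

>>> {"op": "jog_arm", "data": {"moves": [[0, 0, 0, 0, 0, -1, 0], [0, 0, 0, 0, 0, 0, 0]]}}

```text
time: 56.12
tool_pos: [0.4877, -0.0167, 0.2606]
ee_rot: [3.141, -0.0, 1.428]
wrist_force: [1.1, 0.1, -1.1]
width: 0.0478
```

```bash
python3 st.py
```

```text
56.125 [ 0.4877 -0.0167  0.2606] [ 1.1  0.1 -1.1] [-0.04 -0.13  0.01] [ 3.1413e+00 -1.0000e-04  1.4279e+00] 47.8
```

>>> {"op": "jog_arm", "data": {"moves": [[0, 0, 0, 0, 0, -0.8, 0], [0, 0, 0, 0, 0, 0, 0]]}}

```text
time: 56.38
tool_pos: [0.4877, -0.0167, 0.2599]
ee_rot: [3.141, -0.0, 1.428]
wrist_force: [0.5, 0.0, -1.4]
width: 0.0478
```

```bash
python3 st.py
```

```text
56.375 [ 0.4877 -0.0167  0.2599] [ 0.5  0.  -1.4] [-0.02 -0.09 -0.02] [ 3.1413e+00 -1.0000e-04  1.4279e+00] 47.8
```

>>> {"op": "jog_arm", "data": {"moves": [[0, 0, 0, 0, 0, 0, 55], [0, 0, 0, 0, 0, 0, 65], [0, 0, 0, 0, 0, 0, 94], [0, 0, 0, 0, 0, 0, 94], [0, 0, 0, 0, 0, 0, 94], [0, 0, 0, 0, 0, 40, 94], [0, 0, 0, 0, 0, 30, 94], [0, 0, 0, 0, 60, 0, 94], [0, 0, 0, 0, 60, 0, 94], [0, 0, 0, 0, 60, 0, 94], [0, 0, 0, 0, 20, 0, 94], [0, 0, 0, 0, 0, 0, 94]]}}

```text
time: 57.88
tool_pos: [0.4874, 0.1846, 0.3296]
ee_rot: [-3.141, 0.0, 1.431]
wrist_force: [-0.5, -0.7, 0.0]
width: 0.0939
```

```bash
python3 st.py; python3 chk.py aj .488 -.0166 171.85 .190
```

```text
57.875 [0.4874 0.1846 0.3296] [-0.5 -0.7  0. ] [ 0.04 -0.   -0.01] [-3.1412e+00  2.0000e-04  1.4309e+00] 93.9
side [486.51 -15.91 188.69   0.53] s -29.08 -20.64
top [488.51 -14.92 171.72] s -27.24 lat 1.23
[(1, -65, -6.5), (1, 65, -2.25), (2, -65, -3.5), (2, 65, -2.5), (3, -65, -4.25), (3, 65, 4.25), (4, -65, -5.25), (4, 65, -2.5), (5, -65, -4.0), (5, 65, 4.0)]
```

View pics/ajz.png

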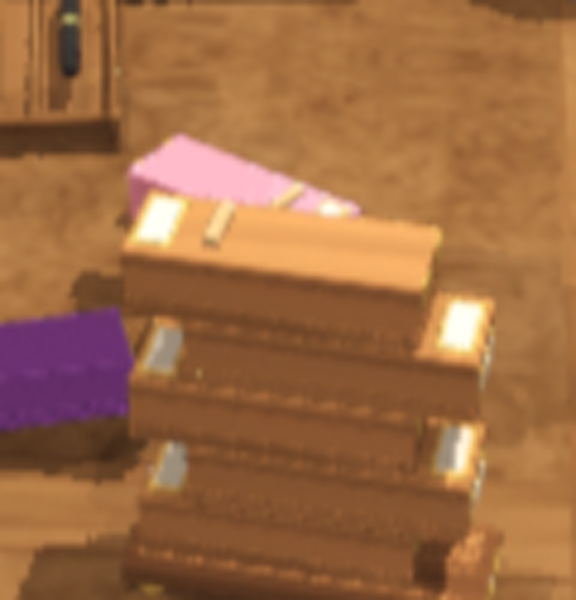

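View pics/ajt.png

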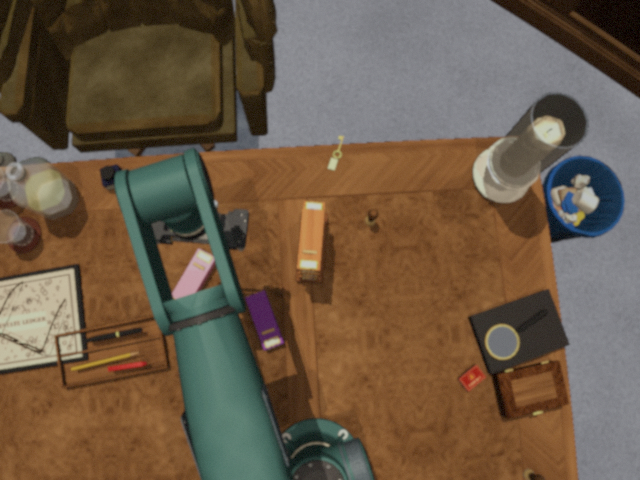

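Run:
```python
from bench import *
print(close_job())
```

```text
the job is handed in; nothing more can be done
None
```

I stacked all five wooden cases on the stand and handed the job in at about 58 s. I left the pink and purple look-alikes alone and didn't aim any move at the wax seal, the eraser or the other desk things.

- **Full case:** the first case I lifted pulled about 8 N on the wrist (about 0.8 kg), against 1–2 N for the others. It went at the bottom, with the label end pointing to the stand's -x, and the label ends alternate from there up.
- **Repair:** after the fifth case was on, a picture check showed the fourth tilted about 2.5°, riding on the lip of the third. The three cases below had also slid about 2 mm along the stand. I set the fifth aside on the desk, reseated the fourth and put the fifth back. The tilt was gone.
- **Last checks:**
  - The fourth and fifth cases measured level within about 0.5°, at or slightly under the expected height.
  - The top camera puts the fifth 23.9 mm from the fourth (24 mm wanted) and in line sideways within about 1 mm.
  - The yaw is 171.7°, against 171.85° for the stand.
- **What disagreed or was not checked:**
  - The side and top cameras differ by 1–2 mm along the stand.
  - The lower three cases still sit about 2 mm along from where they were first placed. I take them to be home only because the cases above are level and not too high.
  - I saw no knocked case or slackened grip.

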